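Set the sprung V-cradle to its mark and hold the lens barrel pressed in it

ROBOT

A 6-joint arm with a two-finger parallel gripper is mounted at the origin on a cart in front of the work surface, level with it; the furniture and walls round the work are solid. World frame = base frame: x ahead of the robot, y to its left, z up, the work surface at z = 0. Lengths are in mm, angles in rad, forces in N, time in s.
With the tool pointing down it reaches from about 350 to 875 mm from the base axis. Payload 15.5 kg.
Tool frame: the origin (TCP) lies on the centre line of the jaws, within the pads' length; the fingertips stand 25 mm ahead of it and the grasp point (between the pads) lies 6 mm ahead of it; z points along the fingers, y is the direction in which the jaws open and shut (so a half turn about z gives the same grasp; the last joint's range is limited). The gripper opens to 85 mm and grips with 20 to 120 N. Pads are 22 mm wide; open, the fingers measure 114 mm over their backs; the gripper's body (76 mm by 85 mm) begins 54 mm behind the grasp point. The pads swing forward as they close: fully open they stand 13 mm farther back than shut.
Start: joints at [1.02, 0.494, 1.345, -0, 1.302, -0.096], TCP at [275.109, 561.197, 256.277] pointing down, gripper open.
Joint ranges: [-2.91, 2.91], [-0.82, 2.16], [0.22, 2.67], [-1.22, 4.37], [0.12, 2.79], [-3.08, 3.08]. Speed limits (rad/s): [1.89, 1.89, 2.57, 3.01, 3.01, 3.01].

INTERFACE

Orientations are given as a unit quaternion [w, x, y, z].
In Python, from rig import get_state, camera, sign_off gives the robot as it stands.
- The arm moves only by the tool move_arm, never from a script. Its argument "steps" is one flat list of numbers, 7 for each row, row after row: the turn, a rotation vector about the tool's x, y, z in rad, then the shift along the tool's x, y, z in mm, then the opening, from 0 (shut) to 1 (fully open). A call has 1 to 5 rows; each row shifts and turns the commanded pose from where the row before left it, along the tool's axes as they then stand; what a row does not reach is not made up. A row lasts 1/8 s, in which the tool goes at most 62.5 mm and 10.7 degrees, less where a joint would pass 70% of its speed; a pose out of reach is approached as far as the arm can. A call is refused whole if a number of a shift passes 62.5 or a number of a turn 0.188, either way. A call with a gripper value outside its range is refused whole. The fingers move at their own pace and stop on an object; "squeeze" is the grip in N (left out, the last holds). Time passes only in rows, so rows that do not move let the fingers close. It gives the time, the measured TCP pose, the force and the opening at its end, in the units of the state.
- get_state(): the state, without advancing time (a new reading comes with each control period).
- camera(name): name is "side" or "top" or "wrist"; returns a dict with "pixels" (400x640x3 uint8, red, green, blue), "fx", "fy", "cx", "cy" (pixels), "dist_coeffs" ([k1, k2, p1, p2, k3] as OpenCV has them; the pictures are not rectified), "world_to_cam" (4x4, takes a point from world to camera coordinates); the wrist camera has in their place "tool_from_camera" (4x4, takes a point from camera to tool coordinates, whose origin is the TCP and whose axes are the flange's). Camera axes: x right, y up, looking along -z (the intrinsics and any distortion apply to the point x, -y, -z); pixel columns grow to the right and rows downward; lengths in mm; the calibration is good to about 2 mm. A picture is of the moment at which its call begins: read the wrist's pose just before it. There is no depth.
- sign_off(): hands the job in, once; it reports no verdict.
The state is a dict: "time": time; "joint_positions": joint angles; "joint_velocities": joint speeds; "joint_efforts": joint torques, N m; "ee_pos": TCP position; "ee_rot": TCP orientation; "ft_force": force on the tool from outside, world axes, zero at the start; "torque": the same for the moment, N m; "gripper_width": finger opening in mm.
Only numpy, scipy, OpenCV 4.12 (cv2) and the standard library are available. Lean on these libraries where they do the work, as an engineer would, in place of code of your own. Each camera call takes 0.05 s, during which the arm holds its last target.

TASK

Turn the clamp knob on the slide open, slide the carriage until its pointer lines up with the pointed index clip on the base, let it come to rest there, and turn the knob back to lock it. Then take the lens barrel from its wooden rest, lay it lengthwise and centred in the two V saddles, and press it gently down so that it bears on both flanks of the V and the sprung cradle visibly gives (about half its travel). Finish holding it pressed there with the gripper, without letting go; do not force the carriage while it is clamped, and leave the jar, dish and brush where they are.

Things in the scene. Friction and masses are not known exactly. Their poses are not given: they have to be found in the camera images.
- slide_base: fixed steel slide base, a plate 160 x 300 x 8 mm on the worktop. Origin on the worktop under the guide's centre line, at mid length; y axis along the guide (the sliding direction), -x towards the front edge (120 mm from the origin; the back edge is at +40 mm), z up.
- carriage (a joint): position of the aluminium carriage along the guide, 0 to 0.16 m, growing along slide_base's +y; at value q the V saddles, knob and pointer are all centred at y = q - 0.08 in slide_base's frame. Rubs with about 3 N, at any knob angle: do not force it along while clamped. Deck 60 x 120 mm with its top at z = 22 mm; a wing 50 mm wide reaches forward from it, top at z = 20 mm.
- clamp_knob (a joint): angle of the black clamp knob on the carriage's front wing: 0 = clamped (its bar lies along the guide), 1.2 rad = fully open, growing clockwise seen from above. Counts as clamped below 0.25 and as open above 0.9. Stays where it is left; about 0.1 N m turns it.
- knob_grip (a point): point on the knob's vertical axis, 50 mm above the worktop and 85 mm in front of the guide's centre line, at the height to grip. The grip is an upright bar 14 mm thick, 46 mm long and 36 mm high, top at z = 62 mm; at knob angle 0 its long side lies along slide_base's y. Axes turn with the knob: y along the bar, x through its thickness, z up. Below the bar is a round skirt, 32 mm across, top at z = 27 mm.
- pointer (a point): tip of the carriage's pointer, at the front end of the wing, 114 mm in front of the guide's centre line.
- index_clip: fixed small steel clip, 10 x 18 x 19 mm, with a pointed tip and a thin line, on the base's front edge: the mark. Origin on the worktop below its tip line; axes as slide_base, so y of the pointer in this frame is the error along the guide (0 = lined up).
- lens_barrel: loose metal lens barrel, a cylinder 28 mm in diameter and 120 mm long, about 0.15 kg, with a flat glass at either end and two thin black rings near the middle. Origin at its centre on the axis; y along the axis. Starts lying level in the rest, axis 36 mm above the worktop.
- rest: fixed light-wood rest, 60 x 104 mm, two V saddles 42 mm either side of its middle with open space (70 mm) between them for fingers; floor 6 mm above the worktop there. Origin on the worktop under its centre, y along the barrel lying in it.
- v_seat (a point): where the barrel's centre lies when it is seated in the carriage's two steel V saddles: 68 mm above the worktop with the cradle up, over the guide's centre line; y along the seated barrel (either end first), z up. Saddles: 90 degree V, 14 mm thick, 48 mm wide, 42 mm either side of this point, their tops just below the seated axis; 70 mm open between them; the cradle's crossbar there is 32 mm below this point.
- cradle (a joint): how far the sprung cradle with the V saddles is pushed down, 0 (up) to 0.008 m (bottomed). Spring about 1500 N/m; the barrel's own weight moves it less than 1 mm, 4 mm takes about 6 N. The cradle also floats sideways (along slide_base x) by up to 4 mm either way, soft-sprung to the middle, so that it finds the barrel.
- v_front: the front flanks (towards slide_base's -x) of both V saddles together. Origin at v_seat.
- v_back: the back flanks (+x) of both V saddles together. Origin at v_seat.
- dye_jar: bystander: white dye jar with a yellow cap, 50 x 52 x 66 mm, behind the slide. Origin under its centre.
- petri: bystander: flat glass dish 67 mm wide, 13 mm high, behind the rest. Origin under its centre.
- brush: bystander: grey nail brush 30 x 85 x 55 mm, left of the slide. Origin under its centre.

How it is judged:
By the outcome, as a careful person would: the job done as asked, in the order asked, and still so for the second after the job is handed in, while the arm keeps its last pose, push and grip.
It also fails if it takes over 54 s, if anything falls off the work surface, if the arm or the gripper's body presses on something with over 40 N, if the wrist force passes 120 N, or if a joint passes its speed limit or range.

## Working session

There is one attempt and no reset: what is moved stays moved. The work goes in short steps, Python scripts to look and compute and a tool call to move; the robot and the scene stay as the last step left them, time stands still between calls to the robot, and variables do not carry over. Pictures are saved under pics/ and viewed, and the job is handed in when it is done.

Besides the shell and the picture viewer there is one more tool, called after "Call:" as name(argument=value, ...), one argument or row to a line, values as JSON. move_arm: Moves the arm, as the interface text tells. Its arguments: {"type":"object","properties":{"steps":{"type":"array","items":{"type":"number"}},"squeeze":{"type":"number"}},"required":["steps"]}

```bash
mkdir -p pics; ls; cat > h.py <<'E'
import numpy as np,cv2,pickle
from rig import get_state,camera
def snap(n,f):
    s=get_state(); c=camera(n); cv2.imwrite(f'pics/{f}.png',c['pixels'][:,:,::-1])
    pickle.dump((s,c),open(f'pics/{f}.pkl','wb')); return s,c
E
python3 - <<'E'
from h import *
print(get_state())
for n in('side','top','wrist'):
    s,c=snap(n,n+'0'); print({k:np.round(v,3).tolist() for k,v in c.items() if k!='pixels'})
E
```

```text
pics
{'time': 0.0, 'joint_positions': array([ 1.01949720e+00,  4.94184679e-01,  1.34612997e+00, -5.75992090e-06,
        1.30247007e+00, -9.55006622e-02]), 'joint_velocities': array([ 0.00059963,  0.00117157,  0.00036683,  0.00100235, -0.00185202,
       -0.00080544]), 'joint_efforts': array([-2.24231495e-03, -8.82161808e+01, -3.83877718e+01, -3.52137695e-04,
        1.00569523e-02, -7.25524319e-05]), 'ee_pos': array([274.94290946, 560.9204642 , 255.69968803]), 'ee_rot': array([-1.86781087e-04,  2.25930789e-01,  9.74143174e-01, -5.66014456e-04]), 'ft_force': array([-0.23902848,  0.39166614,  0.69028075]), 'torque': array([ 0.03257558, -0.06985557, -0.0094196 ]), 'gripper_width': 85.40084076813162}
{'fx': 434.551, 'fy': 434.551, 'cx': 320.569, 'cy': 201.155, 'dist_coeffs': [0.0, 0.0, 0.0, 0.0, 0.0], 'world_to_cam': [[0.968, -0.251, 0.013, -560.839], [0.165, 0.674, 0.72, -64.393], [-0.189, -0.694, 0.694, -1310.092], [0.0, 0.0, 0.0, 1.0]]}
{'fx': 505.027, 'fy': 505.027, 'cx': 332.2, 'cy': 205.682, 'dist_coeffs': [-0.117, 0.0, 0.0, 0.0, 0.0], 'world_to_cam': [[-0.029, -1.0, -0.009, -71.235], [0.994, -0.03, 0.101, -566.647], [-0.102, -0.006, 0.995, -1267.816], [0.0, 0.0, 0.0, 1.0]]}
{'fx': 295.866, 'fy': 295.866, 'cx': 319.295, 'cy': 200.153, 'dist_coeffs': [-0.041, 0.0, 0.0, 0.0, 0.0], 'tool_from_camera': [[0.0, 0.945, 0.327, 85.05], [1.0, -0.001, 0.0, -0.953], [0.0, 0.327, -0.945, -117.607], [0.0, 0.0, 0.0, 1.0]]}
```

View pics/side0.png

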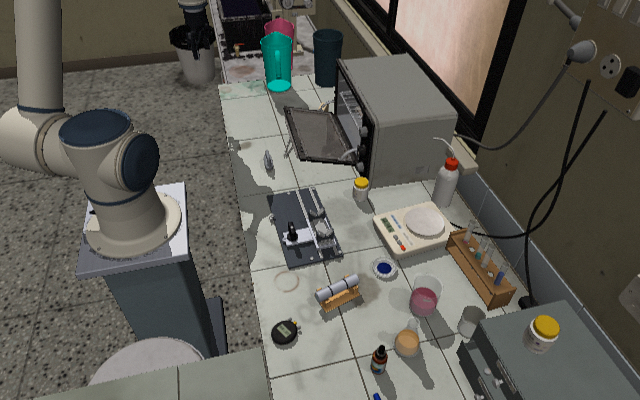

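View pics/top0.png

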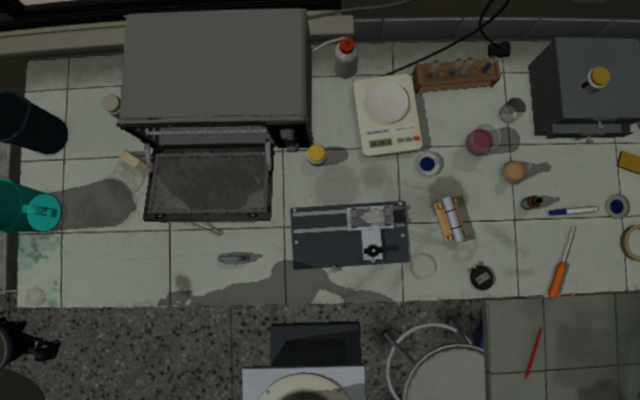

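View pics/wrist0.png

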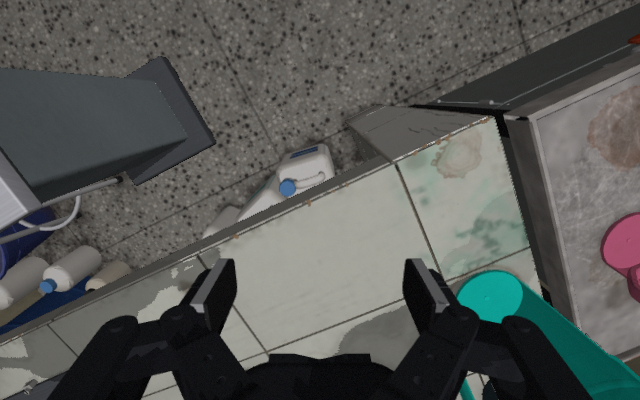

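```bash
cat >> h.py <<'E'
from scipy.spatial.transform import Rotation as R
def Rq(q): return R.from_quat([q[1],q[2],q[3],q[0]]).as_matrix()
def load(f): return pickle.load(open(f'pics/{f}.pkl','rb'))
def W2C(s,c):
    if 'world_to_cam' in c: return np.array(c['world_to_cam'])
    T=np.eye(4);T[:3,:3]=Rq(s['ee_rot']);T[:3,3]=s['ee_pos']
    return np.linalg.inv(T@np.array(c['tool_from_camera']))
def K(c): return np.array([[c['fx'],0,c['cx']],[0,c['fy'],c['cy']],[0,0,1.]])
def ray(f,p):
    s,c=load(f); M=W2C(s,c)
    u=cv2.undistortPoints(np.array([[p]],float),K(c),np.array(c['dist_coeffs'],float))[0,0]
    d=M[:3,:3].T@np.array([u[0],-u[1],-1.]); return -M[:3,:3].T@M[:3,3], d/np.linalg.norm(d)
def atz(f,p,z):
    o,d=ray(f,p); return o+d*(z-o[2])/d[2]
def tri(obs):
    A=np.zeros((3,3));b=np.zeros(3);rs=[ray(*o) for o in obs]
    for o,d in rs:
        P=np.eye(3)-np.outer(d,d);A+=P;b+=P@o
    x=np.linalg.solve(A,b); return x,[np.linalg.norm((np.eye(3)-np.outer(d,d))@(x-o)) for o,d in rs]
def proj(f,X):
    s,c=load(f);M=W2C(s,c);X=np.atleast_2d(np.array(X,float))
    P=X@M[:3,:3].T+M[:3,3]; P=P*[1,-1,-1]
    return cv2.projectPoints(P,np.zeros(3),np.zeros(3),K(c),np.array(c['dist_coeffs'],float))[0][:,0]
def crop(f,x0,y0,x1,y1,k):
    im=cv2.imread(f'pics/{f}.png')[y0:y1,x0:x1]; n=f'pics/{f}_c{x0}_{y0}.png'
    cv2.imwrite(n,cv2.resize(im,None,fx=k,fy=k,interpolation=cv2.INTER_CUBIC)); print(n)
E
python3 - <<'E'
from h import *
crop('top0',285,195,485,275,4)
crop('side0',255,170,375,320,4)
for p in [(292,205),(410,205),(408,266),(293,269),(335,267)]: print(p,atz('top0',p,8).round(0))
print(atz('top0',(373,251),62),atz('top0',(451,219),40))
E
```

```text
pics/top0_c285_195.png
pics/side0_c255_170.png
(292, 205) [571.  17.   8.]
(410, 205) [ 562. -291.    8.]
(408, 266) [ 404. -279.    8.]
(293, 269) [405.  18.   8.]
(335, 267) [407. -91.   8.]
[ 444.86024338 -186.14181727   62.        ] [ 519.80215917 -389.84222776   40.        ]
```

View pics/top0_c285_195.png

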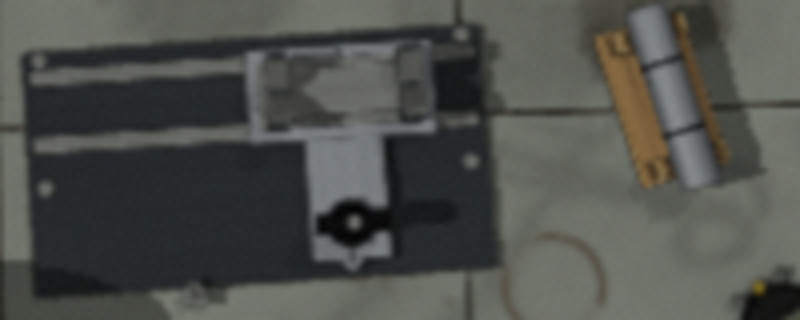

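View pics/side0_c255_170.png

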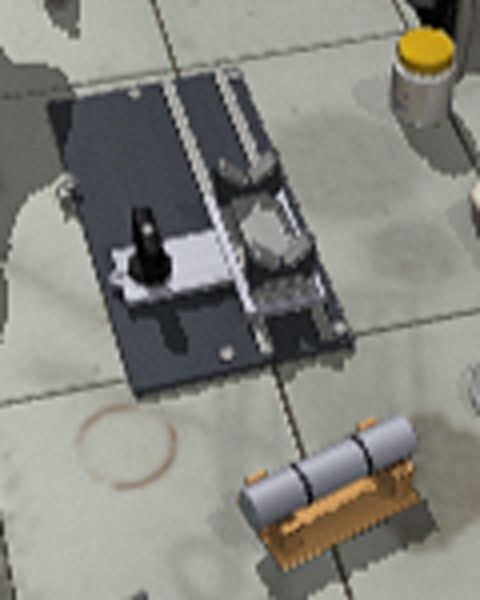

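```bash
cat >> h.py <<'E'
def plan(target,yaw=None,n=5,pos=None,rot=None):
    """rows (pre-axes convention) to reach target with tool-y world yaw (rad), tool down"""
    s=get_state(); p=np.array(s['ee_pos'] if pos is None else pos); M=Rq(s['ee_rot'] if rot is None else rot)
    y0=np.arctan2(M[1,1],M[0,1]); dy=0 if yaw is None else (yaw-y0+np.pi)%(2*np.pi)-np.pi
    if yaw is None: yaw=y0
    y=np.array([np.cos(yaw),np.sin(yaw),0]);x=np.array([-y[1],y[0],0]);F=np.array([x,y,[0,0,-1]]).T
    rv=R.from_matrix(M.T@F).as_rotvec()
    out=[]
    for i in range(n):
        Mi=M@R.from_rotvec(rv*i/n).as_matrix()
        out.append(list(np.round(rv/n,3))+list(np.round(Mi.T@((np.array(target)-p)/n),1)))
    for o in out: print(o)
    return out
def st():
    s=get_state();M=Rq(s['ee_rot']);print('t',round(s['time'],2),'p',s['ee_pos'].round(1),'yaw',round(float(np.arctan2(M[1,1],M[0,1])),4),'tilt',M[:2,2].round(4),'F',s['ft_force'].round(1),'T',s['torque'].round(2),'w',round(s['gripper_width'],1),'q',s['joint_positions'].round(2))
E
python3 - <<'E'
from h import *
st(); plan([440,-150,250],0,13)
E
```

```text
t 0.15 p [275.  561.  255.8] yaw 1.1151 tilt [-0.0005 -0.0008] F [-0.4 -0.1  0.3] T [ 0.03 -0.01 -0.01] w 85.6 q [ 1.02  0.49  1.35  0.    1.3  -0.1 ]
[np.float64(-0.0), np.float64(0.0), np.float64(0.086), np.float64(-35.5), np.float64(-43.5), np.float64(0.5)]
[np.float64(-0.0), np.float64(0.0), np.float64(0.086), np.float64(-39.1), np.float64(-40.3), np.float64(0.5)]
[np.float64(-0.0), np.float64(0.0), np.float64(0.086), np.float64(-42.4), np.float64(-36.8), np.float64(0.5)]
[np.float64(-0.0), np.float64(0.0), np.float64(0.086), np.float64(-45.4), np.float64(-33.1), np.float64(0.5)]
[np.float64(-0.0), np.float64(0.0), np.float64(0.086), np.float64(-48.0), np.float64(-29.1), np.float64(0.5)]
[np.float64(-0.0), np.float64(0.0), np.float64(0.086), np.float64(-50.4), np.float64(-24.8), np.float64(0.5)]
[np.float64(-0.0), np.float64(0.0), np.float64(0.086), np.float64(-52.3), np.float64(-20.4), np.float64(0.5)]
[np.float64(-0.0), np.float64(0.0), np.float64(0.086), np.float64(-53.9), np.float64(-15.9), np.float64(0.5)]
[np.float64(-0.0), np.float64(0.0), np.float64(0.086), np.float64(-55.0), np.float64(-11.2), np.float64(0.5)]
[np.float64(-0.0), np.float64(0.0), np.float64(0.086), np.float64(-55.8), np.float64(-6.4), np.float64(0.5)]
[np.float64(-0.0), np.float64(0.0), np.float64(0.086), np.float64(-56.1), np.float64(-1.6), np.float64(0.5)]
[np.float64(-0.0), np.float64(0.0), np.float64(0.086), np.float64(-56.1), np.float64(3.2), np.float64(0.5)]
[np.float64(-0.0), np.float64(0.0), np.float64(0.086), np.float64(-55.6), np.float64(8.0), np.float64(0.5)]
```

Call:
move_arm(
  steps=[0, 0, 0.086, -35, -43, 0, 1, 0, 0, 0.086, -39, -40, 0, 1, 0, 0, 0.086, -42, -37, 0, 1, 0, 0, 0.086, -45, -33, 0, 1, 0, 0, 0.086, -48, -29, 0, 1],
)

```text
time: 0.78
ee_pos: [337.7, 287.5, 256.3]
ee_rot: [0.0, 0.43, 0.903, 0.0]
ft_force: [1.5, 1.0, 0.9]
gripper_width: 85.3
```

Call:
move_arm(
  steps=[0, 0, 0.086, -50, -25, 0, 1, 0, 0, 0.086, -52, -20, 0, 1, 0, 0, 0.086, -54, -16, 0, 1, 0, 0, 0.086, -55, -11, 0, 1, 0, 0, 0.086, -56, -6, 0, 1],
)

```text
time: 1.4
ee_pos: [401.3, 14.2, 256.4]
ee_rot: [0.0, 0.613, 0.79, 0.0]
ft_force: [1.0, 0.7, -0.5]
gripper_width: 85.6
```

Call:
move_arm(
  steps=[0, 0, 0.086, -56, -2, 0, 1, 0, 0, 0.086, -56, 3, 0, 1, 0, 0, 0.086, -55, 8, 0, 1, 0, 0, 0, 0, 0, 0, 0.6],
)

```text
time: 1.9
ee_pos: [439.0, -150.7, 256.1]
ee_rot: [0.0, 0.71, 0.704, -0.0]
ft_force: [-0.1, 0.4, 0.1]
gripper_width: 69.7
```

```bash
python3 - <<'E'
from h import *
st(); snap('wrist','w1')
E
```

```text
t 1.9 p [ 439.  -150.7  256.1] yaw -0.008 tilt [ 0.0006 -0.0008] F [-0.1  0.4  0.1] T [-0.03  0.01  0.05] w 69.7 q [-0.46  0.27  1.73 -0.    1.15 -0.45]
```

View pics/w1.png

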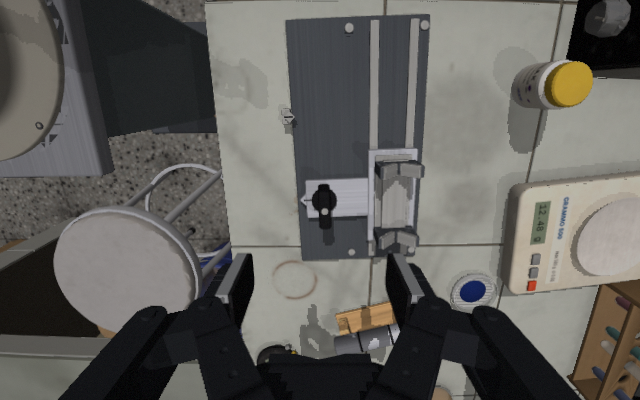

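```bash
python3 - <<'E'
from h import *
crop('w1',270,0,450,150,4);crop('w1',270,130,450,280,4)
E
```

```text
pics/w1_c270_0.png
pics/w1_c270_130.png
```

View pics/w1_c270_0.png

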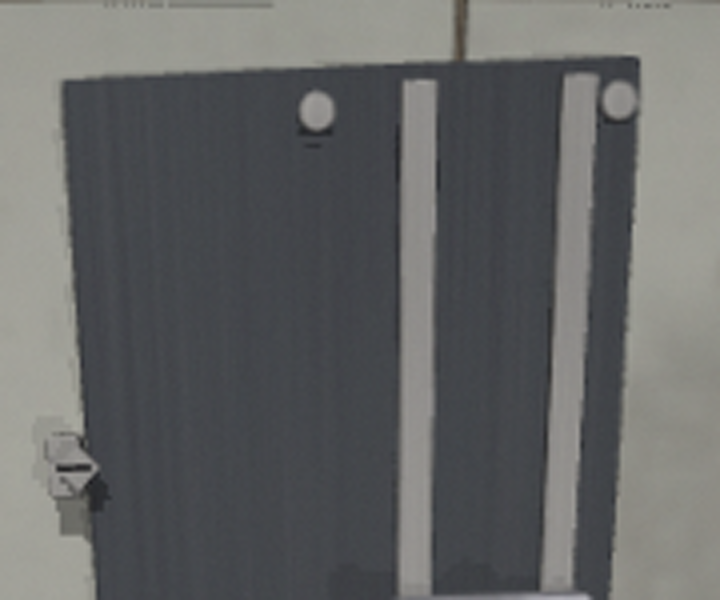

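View pics/w1_c270_130.png

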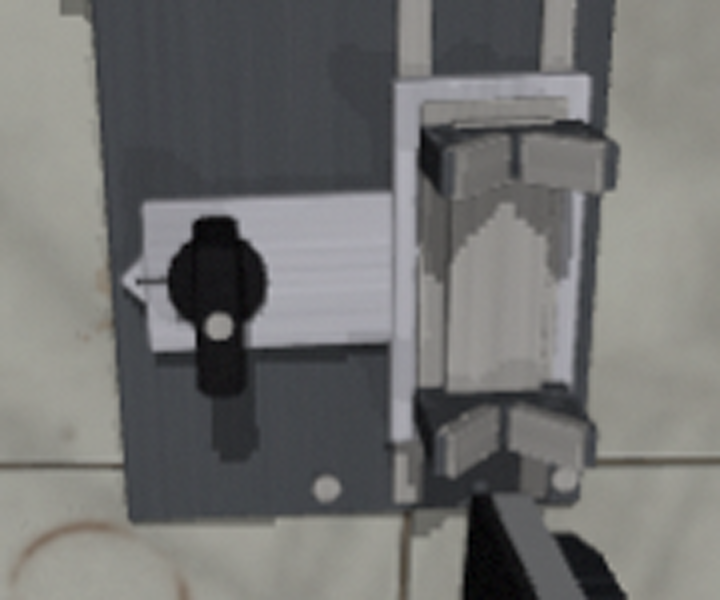

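```bash
cat >fit1.py <<'E'
from h import *
from scipy.optimize import least_squares
pts=[((-120,150,8),(285.75,20)),((40,150,8),(429.5,14.5)),((-120,-150,8),(302.5,260.5)),((40,-150,8),(417.5,255))]
def Tr(v,P):
    c,s=np.cos(v[2]),np.sin(v[2]);P=np.array(P,float);return np.stack([v[0]+c*P[:,0]-s*P[:,1],v[1]+s*P[:,0]+c*P[:,1],P[:,2]+(v[3] if len(v)>3 else 0)],1)
P=[p for p,_ in pts];U=np.array([u for _,u in pts])
f=lambda v:(proj('w1',Tr(v,P))-U).ravel()
r=least_squares(f,[525,-130,0]);print(r.x,r.fun.round(1)); v=r.x
r4=least_squares(f,[525,-130,0,0]);print('free z',r4.x,r4.fun.round(1))
def inv(X):
    c,s=np.cos(v[2]),np.sin(v[2]);d=X[:2]-v[:2];return np.array([c*d[0]+s*d[1],-s*d[0]+c*d[1],X[2]])
for n,p,z in [('clip',(294.75,116.75),19),('ptr',(300.5,200.5),19),('knob',(324.5,211.25),62)]:
    X=atz('w1',p,z);print(n,X.round(1),inv(X).round(1))
print('tri knob',tri([('w1',(324.5,211.25)),('top0',(285+353/4,195+222/4)),('side0',(255+148/4,170+228/4))]))
E
python3 fit1.py
```

```text
[ 5.28000799e+02 -1.29865135e+02  4.20476700e-02] [-0.9  0.3  1.3 -1.2  0.6  0.7 -1.   0.9]
free z [ 5.28259485e+02 -1.29824838e+02  4.19355697e-02 -2.13380307e+00] [-0.5  0.7  0.9 -0.7  0.8 -0.1 -1.3  0.1]
clip [410.3 -87.4  19. ] [-115.8   47.4   19. ]
ptr [ 414.1 -190.3   19. ] [-116.3  -55.5   19. ]
knob [ 443.8 -188.4   62. ] [-86.6 -54.9  62. ]
tri knob (array([ 445.59813278, -187.68640637,   62.2326605 ]), [np.float64(1.8889444417266574), np.float64(1.0139499417499795), np.float64(1.3779730792691598)])
```

```bash
python3 - <<'E'
from h import *
st(); plan([445,-188.3,57],0.042,5)
E
```

```text
t 1.95 p [ 438.3 -148.8  256. ] yaw -0.0057 tilt [-0.0004  0.0002] F [ 0.2  0.5 -0.8] T [ 0.02 -0.03  0.05] w 62.6 q [-0.46  0.27  1.73  0.    1.15 -0.45]
[np.float64(-0.0), np.float64(-0.0), np.float64(-0.01), np.float64(-7.9), np.float64(1.4), np.float64(39.8)]
[np.float64(-0.0), np.float64(-0.0), np.float64(-0.01), np.float64(-7.9), np.float64(1.3), np.float64(39.8)]
[np.float64(-0.0), np.float64(-0.0), np.float64(-0.01), np.float64(-7.9), np.float64(1.3), np.float64(39.8)]
[np.float64(-0.0), np.float64(-0.0), np.float64(-0.01), np.float64(-7.9), np.float64(1.2), np.float64(39.8)]
[np.float64(-0.0), np.float64(-0.0), np.float64(-0.01), np.float64(-7.9), np.float64(1.1), np.float64(39.8)]
```

Call:
move_arm(
  steps=[0, 0, -0.012, -10, 1.6, 20, 0.6, 0, 0, -0.012, -10, 1.6, 30, 0.6, 0, 0, -0.012, -10, 1.6, 20, 0.6, 0, 0, -0.012, -9.5, 1.6, 10, 0.6, 0, 0, 0, 0, 0, 0, 0.6],
)

```text
time: 2.58
ee_pos: [445.2, -186.6, 176.1]
ee_rot: [-0.0, 0.691, 0.723, -0.0]
ft_force: [0.1, 0.9, -0.3]
gripper_width: 51.0
```

```bash
python3 - <<'E'
from h import *
st(); snap('wrist','w2');st()
E
```

```text
t 2.58 p [ 445.2 -186.6  176.1] yaw 0.0454 tilt [-0.0007  0.0005] F [ 0.1  0.9 -0.3] T [ 0.01 -0.01  0.02] w 51.0 q [-0.52  0.4   1.79  0.    0.95 -0.57]
t 2.62 p [ 445.3 -186.5  176.6] yaw 0.0451 tilt [-0.      0.0001] F [-0.2 -0.2 -0.4] T [ 0.01 -0.02  0.  ] w 51.4 q [-0.52  0.4   1.79  0.    0.95 -0.57]
```

View pics/w2.png

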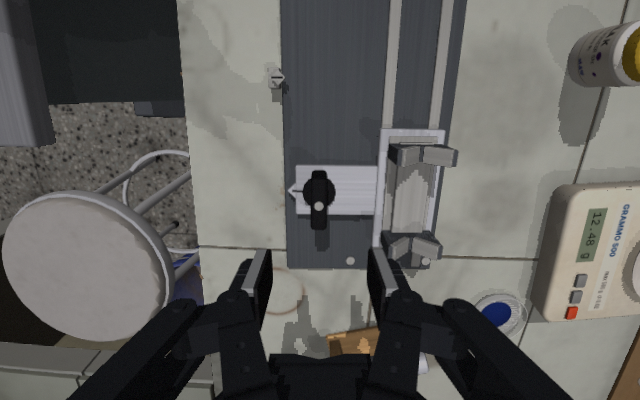

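```bash
python3 - <<'E'
from h import *
print(tri([('w1',(324.5,211.25)),('w2',(319.2,206))]), atz('w2',(319.2,206),62), atz('w2',(284.5,77.5),19),atz('w2',(288.5,190.5),19))
crop('w2',260,50,360,240,4)
plan([445,-188.5,57],0.042,3)
E
```

```text
(array([ 443.84564218, -185.8967136 ,   68.362559  ]), [np.float64(0.15404717124663445), np.float64(0.1540471712465801)]) [ 444.10530968 -188.22936956   62.        ] [409.41723347 -87.12475573  19.        ] [ 414.27823006 -189.36371947   19.        ]
pics/w2_c260_50.png
[np.float64(-0.0), np.float64(-0.0), np.float64(0.001), np.float64(-0.7), np.float64(-0.1), np.float64(39.9)]
[np.float64(-0.0), np.float64(-0.0), np.float64(0.001), np.float64(-0.7), np.float64(-0.1), np.float64(39.9)]
[np.float64(-0.0), np.float64(-0.0), np.float64(0.001), np.float64(-0.6), np.float64(-0.1), np.float64(39.9)]
```

View pics/w2_c260_50.png

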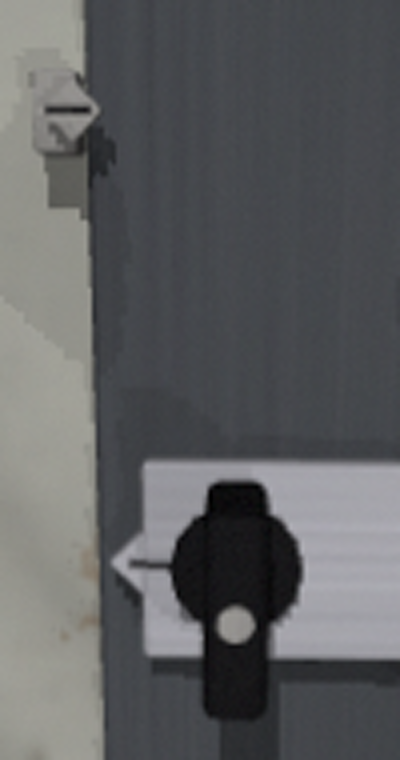

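Call:
move_arm(
  steps=[0, 0, 0, -0.8, -0.3, 40, 0.6, 0, 0, 0, -0.8, -0.3, 40, 0.6, 0, 0, 0, -0.2, -0.2, 39, 0.6, 0, 0, 0, 0, 0, 0, 0.6],
  squeeze=40,
)

```text
time: 3.12
ee_pos: [443.7, -187.8, 56.4]
ee_rot: [-0.002, 0.691, 0.723, -0.0]
ft_force: [-0.1, -0.8, 0.2]
gripper_width: 50.9
```

Call:
move_arm(
  steps=[0, 0, 0, 0, 0, 0, 0.25, 0, 0, 0, 0, 0, 0, 0, 0, 0, 0, 0, 0, 0, 0, 0, 0, 0, 0, 0, 0, 0],
  squeeze=40,
)

```text
time: 3.62
ee_pos: [444.7, -188.9, 58.9]
ee_rot: [0.001, 0.691, 0.723, 0.0]
ft_force: [-6.1, -0.4, 16.7]
gripper_width: 13.2
```

```bash
python3 - <<'E'
from h import *
st(); snap('wrist','w3');st()
E
```

```text
t 3.62 p [ 444.7 -188.9   58.9] yaw 0.0449 tilt [ 0.0013 -0.0009] F [-6.1 -0.4 16.7] T [ 0.01  0.86 -0.22] w 13.2 q [-0.53  0.61  1.89 -0.    0.65 -0.57]
t 3.67 p [ 444.7 -188.9   58.9] yaw 0.0448 tilt [ 0.0014 -0.0009] F [-4.9  0.3 18.1] T [-0.05  0.87 -0.15] w 13.6 q [-0.53  0.61  1.89 -0.    0.65 -0.57]
```

View pics/w3.png

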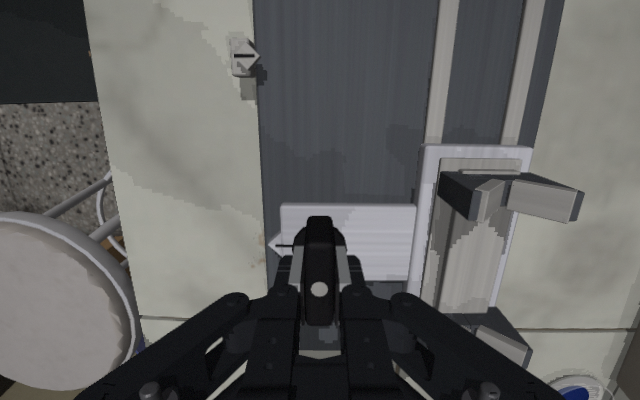

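Call:
move_arm(
  steps=[0, 0, 0, 0, -0.5, -2, 0, 0, 0, 0.14, 0, 0, 0, 0, 0, 0, 0.14, 0, 0, 0, 0, 0, 0, 0.14, 0, 0, 0, 0, 0, 0, 0.14, 0, 0, 0, 0],
)

```text
time: 4.3
ee_pos: [443.6, -188.6, 59.5]
ee_rot: [-0.0, 0.865, 0.502, -0.0]
ft_force: [-0.7, -1.6, -17.1]
gripper_width: 12.8
```

```bash
python3 - <<'E'
from h import *
st()
E
```

```text
t 4.3 p [ 443.6 -188.6   59.5] yaw -0.5194 tilt [-0.0008  0.0002] F [ -0.7  -1.6 -17.1] T [-0.3   0.27  0.08] w 12.8 q [-0.53  0.61  1.89 -0.    0.65 -0.01]
```

Call:
move_arm(
  steps=[0, 0, 0.14, 0, 0, 1, 0, 0, 0, 0.15, 0, 0, 0, 0, 0, 0, 0.15, 0, 0, 0, 0, 0, 0, 0.14, 0, 0, 0, 0, 0, 0, 0, 0, 0, 0, 0],
)

```text
time: 4.92
ee_pos: [443.1, -188.2, 59.2]
ee_rot: [-0.0, 0.972, 0.235, -0.001]
ft_force: [-7.9, 2.2, 8.5]
gripper_width: 13.1
```

```bash
python3 - <<'E'
from h import *
st(); snap('wrist','w4')
E
```

```text
t 4.92 p [ 443.1 -188.2   59.2] yaw -1.0973 tilt [-0.0012  0.0006] F [-7.9  2.2  8.5] T [ 0.45  1.23 -0.05] w 13.1 q [-0.53  0.61  1.89 -0.    0.65  0.57]
```

View pics/w4.png

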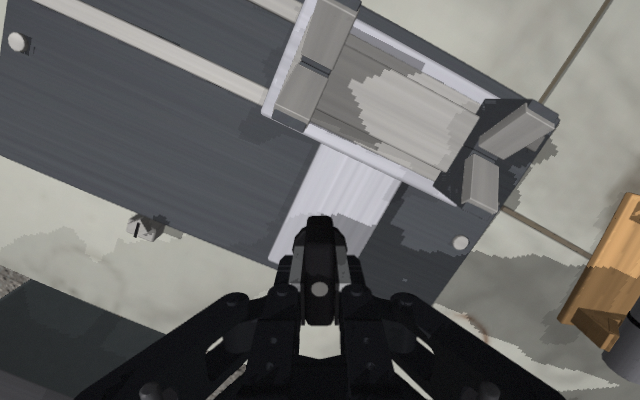

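Call:
move_arm(
  steps=[0, 0, 0, 2.1, -4.5, 0, 0, 0, 0, 0, 4.2, -9.1, 0, 0, 0, 0, 0, 4.2, -9.1, 0, 0, 0, 0, 0, 4.2, -9.1, 0, 0, 0, 0, 0, 4.2, -9.1, 0, 0],
)

```text
time: 5.6
ee_pos: [441.6, -143.5, 59.2]
ee_rot: [0.0, 0.972, 0.236, -0.0]
ft_force: [-7.3, -3.4, 5.6]
gripper_width: 12.7
```

```bash
python3 - <<'E'
from h import *
st()
E
```

```text
t 5.6 p [ 441.6 -143.5   59.2] yaw -1.0949 tilt [-0.0004 -0.0003] F [-7.3 -3.4  5.6] T [-0.5   1.15 -0.1 ] w 12.7 q [-0.44  0.59  1.93 -0.    0.62  0.65]
```

Sliding with ~3 N, as expected. On.

Call:
move_arm(
  steps=[0, 0, 0, 4.2, -9.1, 0, 0, 0, 0, 0, 4.2, -9.1, 0, 0, 0, 0, 0, 4.2, -9.1, 0, 0, 0, 0, 0, 4.2, -9.1, 0, 0, 0, 0, 0, 3.4, -7.3, 0, 0],
)

```text
time: 6.22
ee_pos: [439.8, -95.4, 59.2]
ee_rot: [0.0, 0.972, 0.236, 0.0]
ft_force: [-4.5, -3.9, 5.3]
gripper_width: 13.3
```

Call:
move_arm(
  steps=[0, 0, 0, 0, 0, 0, 0, 0, 0, 0, 0, 0, 0, 0],
)

```text
time: 6.48
ee_pos: [439.8, -95.4, 59.2]
ee_rot: [-0.0, 0.972, 0.236, 0.0]
ft_force: [-3.6, 3.3, 10.0]
gripper_width: 13.4
```

```bash
python3 - <<'E'
from h import *
st(); snap('wrist','w5');snap('side','s5');snap('top','t5'); st()
crop('s5',255,170,355,270,5);crop('t5',300,200,420,280,5)
E
```

```text
t 6.47 p [439.8 -95.4  59.2] yaw -1.0948 tilt [0.0001 0.0001] F [-3.6  3.3 10. ] T [ 0.53  0.79 -0.02] w 13.4 q [-0.35  0.58  1.96  0.    0.59  0.75]
t 6.62 p [439.8 -95.5  59.2] yaw -1.095 tilt [0.0001 0.0001] F [-4.2  2.2 10.6] T [ 0.57  0.81 -0.02] w 13.2 q [-0.35  0.58  1.96  0.    0.59  0.75]
pics/s5_c255_170.png
pics/t5_c300_200.png
```

View pics/w5.png

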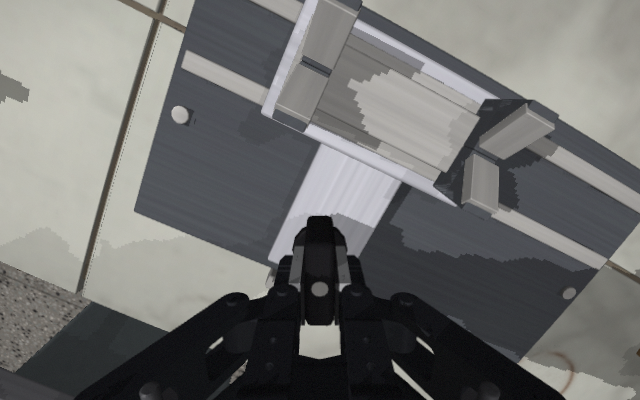

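View pics/s5_c255_170.png

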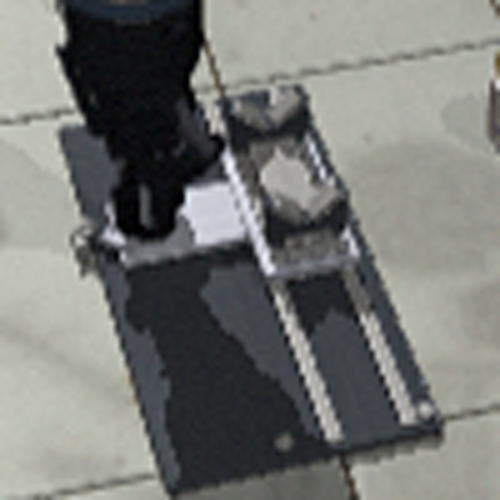

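View pics/t5_c300_200.png

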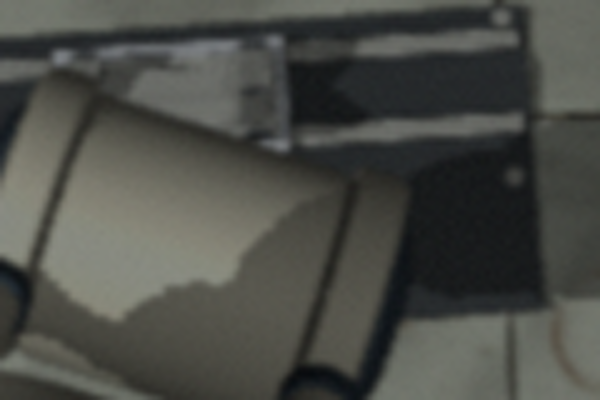

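Call:
move_arm(
  steps=[0, 0, 0, 2.1, -4.6, 0, 0, 0, 0, 0, 2.0, -4.3, 0, 0, 0, 0, 0, 0, 0, 0, 0, 0, 0, 0, 0, 0, 0, 0],
)

```text
time: 7.12
ee_pos: [439.5, -85.7, 59.2]
ee_rot: [0.0, 0.972, 0.236, 0.0]
ft_force: [-3.8, 2.6, 9.1]
gripper_width: 13.0
```

```bash
python3 - <<'E'
from h import *
st()
E
```

```text
t 7.12 p [439.5 -85.7  59.2] yaw -1.095 tilt [0.0003 0.    ] F [-3.8  2.6  9.1] T [ 0.59  0.76 -0.06] w 13.0 q [-0.33  0.58  1.97  0.    0.59  0.77]
```

Call:
move_arm(
  steps=[0, 0, 0, 0, 0, 0, 0.5, 0, 0, 0, 0, 0, 0, 0.5, 0, 0, 0, 0, 0, -40, 0.5, 0, 0, -0.15, 0, 0, -50, 0.5, 0, 0, -0.18, 0, 0, 0, 0.5],
)

```text
time: 7.75
ee_pos: [441.3, -86.4, 151.4]
ee_rot: [0.002, 0.919, 0.395, 0.002]
ft_force: [0.3, -1.1, -1.3]
gripper_width: 42.5
```

```bash
python3 - <<'E'
from h import *
st(); plan([420,-170,150],0.042,5)
E
```

```text
t 7.75 p [441.3 -86.4 151.4] yaw -0.7596 tilt [ 0.0058 -0.002 ] F [ 0.3 -1.1 -1.3] T [ 0.02 -0.01  0.06] w 42.5 q [-0.33  0.4   1.89 -0.    0.84  0.43]
[np.float64(0.001), np.float64(-0.0), np.float64(-0.16), np.float64(-15.1), np.float64(8.4), np.float64(0.3)]
[np.float64(0.001), np.float64(-0.0), np.float64(-0.16), np.float64(-16.2), np.float64(5.9), np.float64(0.3)]
[np.float64(0.001), np.float64(-0.0), np.float64(-0.16), np.float64(-16.9), np.float64(3.2), np.float64(0.3)]
[np.float64(0.001), np.float64(-0.0), np.float64(-0.16), np.float64(-17.2), np.float64(0.5), np.float64(0.3)]
[np.float64(0.001), np.float64(-0.0), np.float64(-0.16), np.float64(-17.1), np.float64(-2.3), np.float64(0.3)]
```

Call:
move_arm(
  steps=[0, 0, -0.16, -15, 8.5, 0, 0.5, 0, 0, -0.16, -16, 6, 0, 0.5, 0, 0, -0.16, -17, 3, 0, 0.5, 0, 0, -0.16, -17, 0.5, 0, 0.5, 0, 0, -0.16, -17, -2.5, 0, 0.5],
)

```text
time: 8.38
ee_pos: [417.6, -169.4, 148.5]
ee_rot: [0.0, 0.693, 0.721, 0.0]
ft_force: [0.5, 0.3, 0.4]
gripper_width: 42.6
```

Call:
move_arm(
  steps=[0, 0, 0, 0, 0, 0, 0.5, 0, 0, 0, 0, 0, 0, 0.5],
)

```text
time: 8.62
ee_pos: [417.7, -168.4, 148.4]
ee_rot: [0.0, 0.696, 0.718, 0.0]
ft_force: [-0.4, -0.4, 0.2]
gripper_width: 43.0
```

```bash
python3 - <<'E'
from h import *
st(); snap('wrist','w6'); st()
crop('w6',230,50,390,200,5)
E
```

```text
t 8.62 p [ 417.7 -168.4  148.4] yaw 0.031 tilt [0.0001 0.0001] F [-0.4 -0.4  0.2] T [-0.02 -0.02 -0.01] w 43.0 q [-0.52  0.41  1.89  0.    0.84 -0.55]
t 8.68 p [ 417.8 -168.3  148.3] yaw 0.0321 tilt [0.     0.0001] F [-0.7  0.2  0.2] T [ 0.02 -0.01 -0.03] w 42.7 q [-0.52  0.41  1.89  0.    0.84 -0.55]
pics/w6_c230_50.png
```

View pics/w6.png

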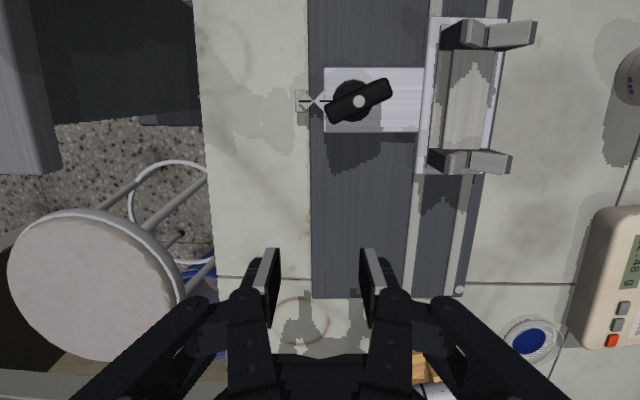

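View pics/w6_c230_50.png

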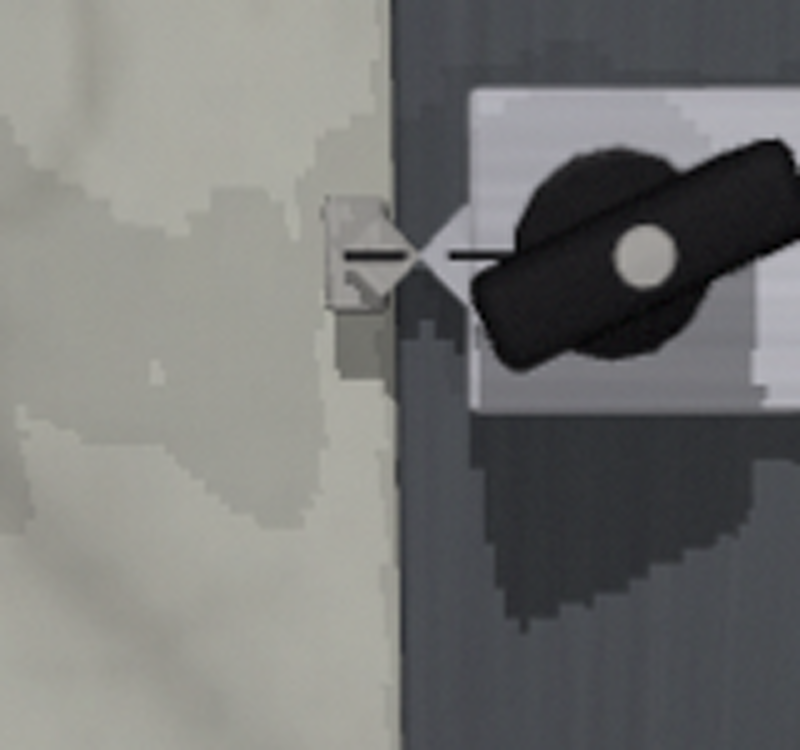

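```bash
python3 - <<'E'
from h import *
print(atz('w6',(359,101.4),62))
print(atz('w6',(230+480/5,50+285/5),62),atz('w6',(230+795/5,50+215/5),62))
st(); plan([440,-86,100],-1.09,7)
E
```

```text
[440.22839301 -85.81552881  62.        ]
[418.68343222 -90.0789745   62.        ] [459.46859851 -79.85835846  62.        ]
t 8.68 p [ 417.8 -168.3  148.3] yaw 0.0321 tilt [0.     0.0001] F [-0.7  0.2  0.2] T [ 0.02 -0.01 -0.03] w 42.7 q [-0.52  0.41  1.89  0.    0.84 -0.55]
[np.float64(-0.0), np.float64(-0.0), np.float64(0.16), np.float64(11.6), np.float64(3.6), np.float64(6.9)]
[np.float64(-0.0), np.float64(-0.0), np.float64(0.16), np.float64(12.1), np.float64(1.6), np.float64(6.9)]
[np.float64(-0.0), np.float64(-0.0), np.float64(0.16), np.float64(12.2), np.float64(-0.3), np.float64(6.9)]
[np.float64(-0.0), np.float64(-0.0), np.float64(0.16), np.float64(12.0), np.float64(-2.2), np.float64(6.9)]
[np.float64(-0.0), np.float64(-0.0), np.float64(0.16), np.float64(11.5), np.float64(-4.1), np.float64(6.9)]
[np.float64(-0.0), np.float64(-0.0), np.float64(0.16), np.float64(10.7), np.float64(-5.9), np.float64(6.9)]
[np.float64(-0.0), np.float64(-0.0), np.float64(0.16), np.float64(9.6), np.float64(-7.5), np.float64(6.9)]
```

Call:
move_arm(
  steps=[0, 0, 0.16, 11.6, 3.6, 7, 0.5, 0, 0, 0.16, 12, 1.6, 7, 0.5, 0, 0, 0.16, 12, -0.3, 7, 0.5, 0, 0, 0.16, 12, -2.2, 7, 0.5, 0, 0, 0.16, 11.5, -4, 7, 0.5],
)

```text
time: 9.3
ee_pos: [433.7, -109.2, 113.1]
ee_rot: [-0.0, 0.921, 0.389, 0.0]
ft_force: [0.7, 0.4, -0.2]
gripper_width: 42.8
```

Call:
move_arm(
  steps=[0, 0, 0.16, 10.7, -6, 7, 0.5, 0, 0, 0.16, 9.6, -7.5, 7, 0.5, 0, 0, 0, 0, 0, 0, 0.5],
)

```text
time: 9.68
ee_pos: [439.6, -85.5, 99.0]
ee_rot: [-0.0, 0.971, 0.241, -0.0]
ft_force: [-0.0, -0.0, -0.5]
gripper_width: 42.6
```

```bash
python3 - <<'E'
from h import *
st(); plan([440,-85.9,58],-1.095,2);snap('wrist','w7')
E
```

```text
t 9.68 p [439.6 -85.5  99. ] yaw -1.0842 tilt [-0.0008  0.0003] F [-0.  -0.  -0.5] T [-0.06 -0.    0.03] w 42.6 q [-0.33  0.5   1.94  0.    0.7   0.76]
[np.float64(-0.0), np.float64(0.0), np.float64(0.005), np.float64(0.1), np.float64(0.3), np.float64(20.5)]
[np.float64(-0.0), np.float64(0.0), np.float64(0.005), np.float64(0.1), np.float64(0.3), np.float64(20.5)]
```

View pics/w7.png

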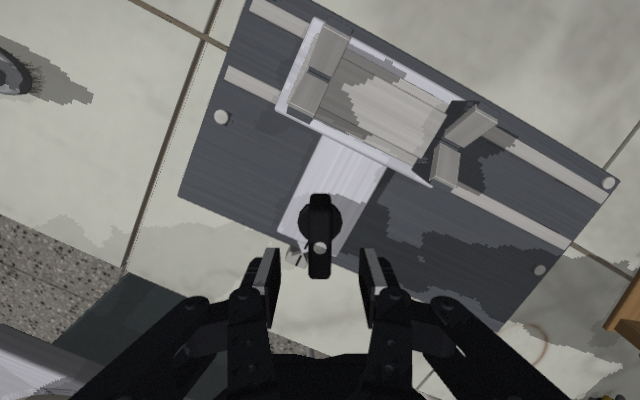

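Call:
move_arm(
  steps=[0, 0, 0.005, 0.1, 0.2, 21, 0.5, 0, 0, 0.005, 0.1, 0.1, 20.5, 0.5, 0, 0, 0, 0, 0, 0, 0.5, 0, 0, 0, 0, 0, -1, 0, 0, 0, 0, 0, 0, 0, 0],
)

```text
time: 10.35
ee_pos: [440.2, -86.8, 59.7]
ee_rot: [0.0, 0.972, 0.236, 0.0]
ft_force: [-2.2, 0.8, 8.7]
gripper_width: 13.6
```

Call:
move_arm(
  steps=[0, 0, 0, 0, 0, 0, 0, 0, 0, 0, 0, 0, 0, 0],
)

```text
time: 10.6
ee_pos: [440.1, -86.8, 59.7]
ee_rot: [0.0, 0.972, 0.236, 0.0]
ft_force: [-2.4, 0.0, 8.0]
gripper_width: 13.1
```

```bash
python3 - <<'E'
from h import *
st()
E
```

```text
t 10.6 p [440.1 -86.8  59.7] yaw -1.0943 tilt [ 0.0008 -0.0004] F [-2.4  0.   8. ] T [-0.04  0.36 -0.02] w 13.1 q [-0.33  0.58  1.97 -0.    0.59  0.77]
```

Call:
move_arm(
  steps=[0, 0, 0, 0.6, -1.2, 0, 0, 0, 0, 0, 0, 0, 0, 0, 0, 0, 0, 0, 0, 0, 0],
)

```text
time: 10.98
ee_pos: [440.1, -85.5, 59.7]
ee_rot: [0.0, 0.972, 0.236, 0.0]
ft_force: [-3.0, -1.7, 8.0]
gripper_width: 13.1
```

```bash
python3 - <<'E'
from h import *
st();snap('wrist','w8');snap('side','s8')
crop('w8',230,230,330,330,6); crop('s8',255,170,355,270,6)
E
```

```text
t 10.97 p [440.1 -85.5  59.7] yaw -1.0943 tilt [ 0.0008 -0.0004] F [-3.  -1.7  8. ] T [-0.16  0.48 -0.02] w 13.1 q [-0.33  0.58  1.97 -0.    0.59  0.77]
pics/w8_c230_230.png
pics/s8_c255_170.png
```

View pics/w8_c230_230.png

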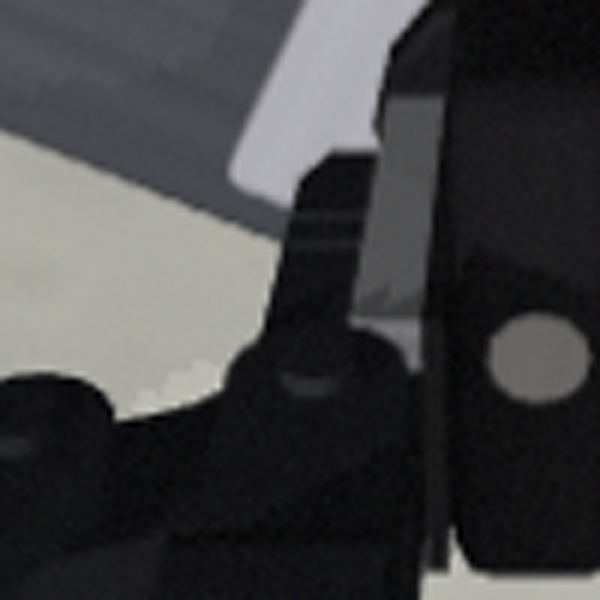

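View pics/s8_c255_170.png

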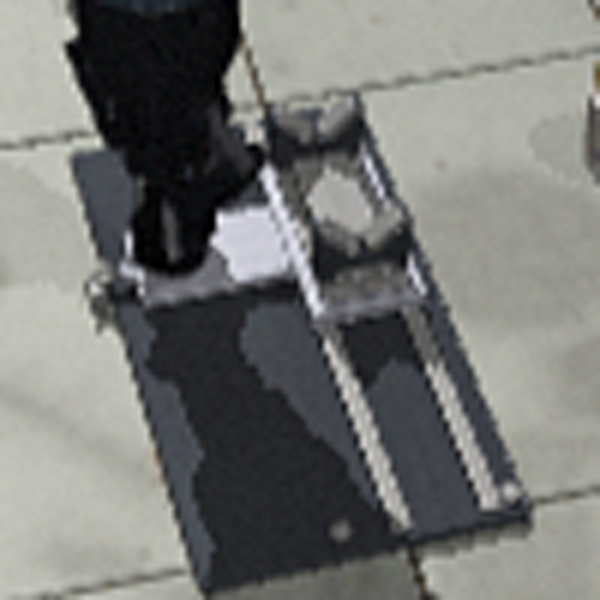

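Call:
move_arm(
  steps=[0, 0, -0.142, 0, 0, 0, 0, 0, 0, -0.142, 0, 0, 0, 0, 0, 0, -0.142, 0, 0, 0, 0, 0, 0, -0.142, 0, 0, 0, 0, 0, 0, -0.142, 0, 0, 0, 0],
)

```text
time: 11.7
ee_pos: [440.6, -85.8, 59.7]
ee_rot: [0.001, 0.828, 0.561, 0.0]
ft_force: [-0.7, -3.1, 5.3]
gripper_width: 13.1
```

Call:
move_arm(
  steps=[0, 0, -0.142, 0, 0, 0, 0, 0, 0, -0.142, 0, 0, 0, 0, 0, 0, -0.142, 0, 0, 0, 0, 0, 0, 0, 0, 0, 0, 0, 0, 0, 0, 0, 0, 0, 0],
)

```text
time: 12.32
ee_pos: [440.9, -85.8, 59.7]
ee_rot: [0.001, 0.693, 0.721, 0.0]
ft_force: [0.9, -3.2, 9.5]
gripper_width: 13.7
```

```bash
python3 - <<'E'
from h import *
st();snap('wrist','w9');st()
crop('w9',200,200,320,320,6)
E
```

```text
t 12.32 p [440.9 -85.8  59.7] yaw 0.0383 tilt [ 0.0023 -0.0009] F [ 0.9 -3.2  9.5] T [-0.4  -0.18 -0.  ] w 13.7 q [-0.33  0.58  1.97 -0.    0.59 -0.36]
t 12.38 p [440.9 -85.8  59.7] yaw 0.0382 tilt [ 0.0023 -0.0009] F [ 1.9 -3.3  8.5] T [-0.41 -0.11 -0.03] w 13.2 q [-0.33  0.58  1.97 -0.    0.59 -0.36]
pics/w9_c200_200.png
```

View pics/w9.png

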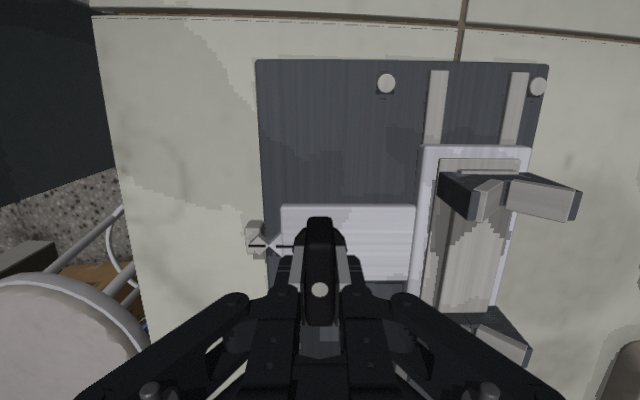

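View pics/w9_c200_200.png

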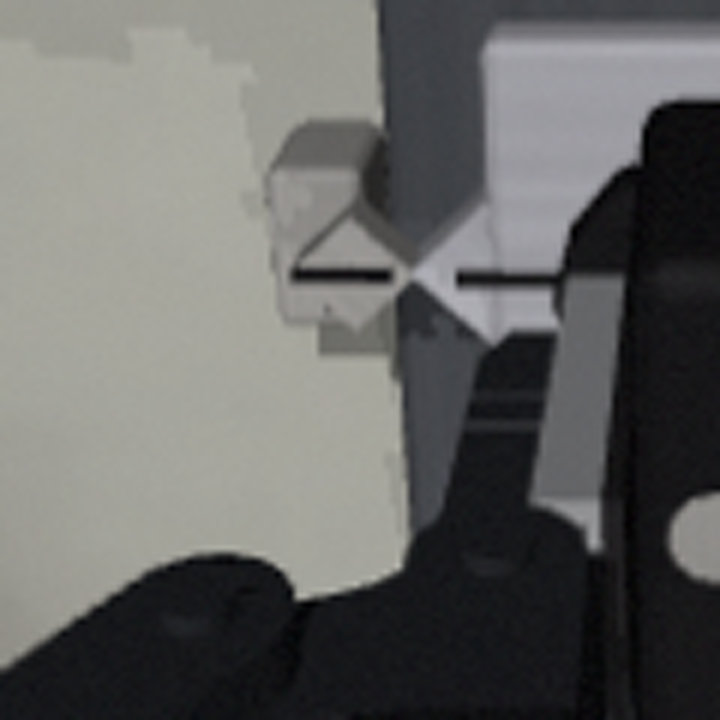

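Call:
move_arm(
  steps=[0, 0, 0, 0, 0, 0, 0.5, 0, 0, 0, 0, 0, 0, 0.5, 0, 0, 0, 0, 0, -20, 0.5, 0, 0, 0, 0, 0, -40, 0.5, 0, 0, 0, -40, 0, -30, 0.5],
)

```text
time: 13.0
ee_pos: [441.3, -124.2, 150.1]
ee_rot: [-0.0, 0.692, 0.722, -0.0]
ft_force: [1.0, -0.9, 0.2]
gripper_width: 42.8
```

Call:
move_arm(
  steps=[0, 0, 0, -45, -15, 0, 1, 0, 0, 0, 0, 0, 0, 1, 0, 0, 0, 0, 0, 0, 1],
)

```text
time: 13.38
ee_pos: [428.2, -170.6, 148.6]
ee_rot: [-0.0, 0.693, 0.721, -0.0]
ft_force: [-0.3, 0.1, 0.3]
gripper_width: 85.3
```

```bash
python3 - <<'E'
from h import *
st();snap('wrist','w10');st()
crop('w10',230,50,390,200,5)
E
```

```text
t 13.38 p [ 428.2 -170.6  148.6] yaw 0.0397 tilt [-0.0006  0.0005] F [-0.3  0.1  0.3] T [0.01 0.   0.05] w 85.3 q [-0.51  0.42  1.87  0.    0.85 -0.55]
t 13.43 p [ 428.3 -170.2  148.6] yaw 0.0408 tilt [-0.0007  0.0006] F [ 0.4 -0.1  0.5] T [ 0.01 -0.02 -0.08] w 85.3 q [-0.51  0.42  1.87  0.    0.85 -0.55]
pics/w10_c230_50.png
```

View pics/w10.png

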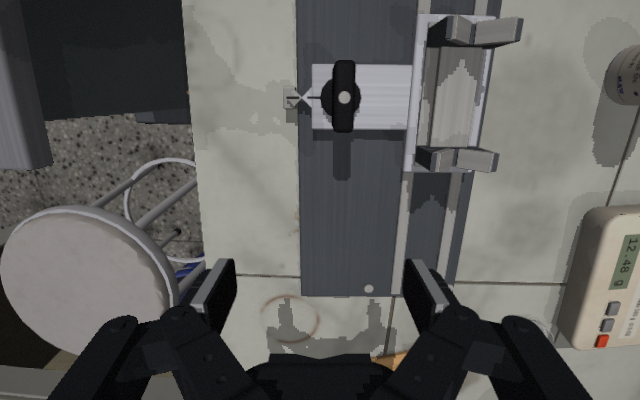

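View pics/w10_c230_50.png

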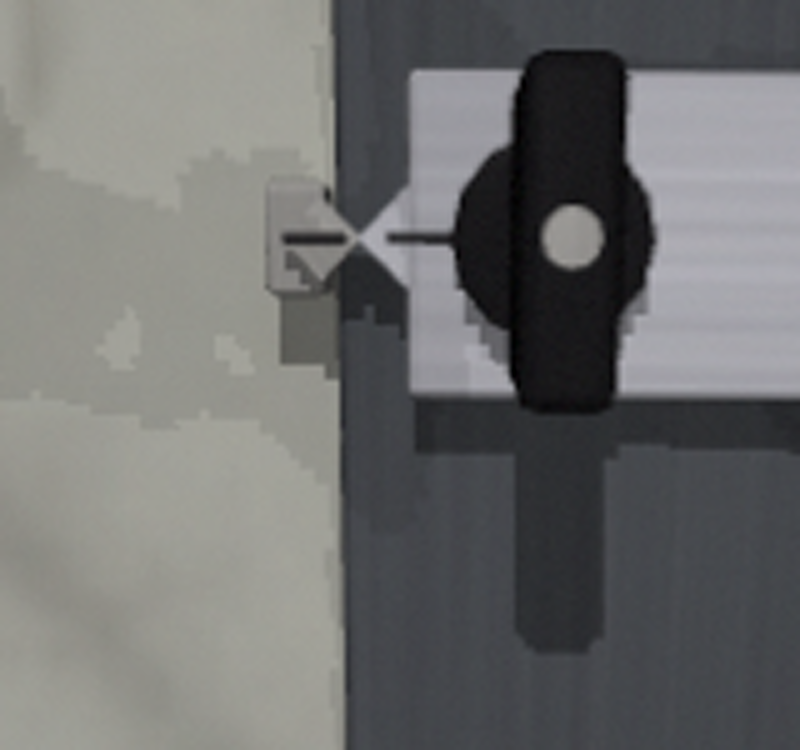

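```bash
python3 - <<'E'
from h import *
a=atz('top0',(285+650/4,195+15/4),40);b=atz('top0',(285+702/4,195+180/4),40);print(a,b,np.linalg.norm(a-b),(a+b)/2, np.arctan2(*(a-b)[[1,0]]))
k=atz('w10',(344.4,97.4),62);print('knob',k,'seat',k[:2]+85*np.array([np.cos(.042),np.sin(.042)]))
E
```

```text
[ 571.95937732 -383.54698433   40.        ] [ 465.56871416 -411.54805403   40.        ] 110.01378601321679 [ 518.76404574 -397.54751918   40.        ] 0.2573547168917013
knob [440.15911095 -85.69592048  62.        ] seat [525.08415197 -82.12696996]
```

```bash
python3 - <<'E'
from h import *
st(); plan([519,-396,170],-1.314,8)
E
```

```text
t 13.43 p [ 428.3 -170.2  148.6] yaw 0.0408 tilt [-0.0007  0.0006] F [ 0.4 -0.1  0.5] T [ 0.01 -0.02 -0.08] w 85.3 q [-0.51  0.42  1.87  0.    0.85 -0.55]
[np.float64(-0.0), np.float64(-0.0), np.float64(0.169), np.float64(-28.7), np.float64(10.2), np.float64(-2.7)]
[np.float64(-0.0), np.float64(-0.0), np.float64(0.169), np.float64(-26.5), np.float64(14.9), np.float64(-2.7)]
[np.float64(-0.0), np.float64(-0.0), np.float64(0.169), np.float64(-23.7), np.float64(19.1), np.float64(-2.7)]
[np.float64(-0.0), np.float64(-0.0), np.float64(0.169), np.float64(-20.1), np.float64(22.8), np.float64(-2.7)]
[np.float64(-0.0), np.float64(-0.0), np.float64(0.169), np.float64(-16.0), np.float64(25.9), np.float64(-2.7)]
[np.float64(-0.0), np.float64(-0.0), np.float64(0.169), np.float64(-11.4), np.float64(28.2), np.float64(-2.7)]
[np.float64(-0.0), np.float64(-0.0), np.float64(0.169), np.float64(-6.4), np.float64(29.7), np.float64(-2.7)]
[np.float64(-0.0), np.float64(-0.0), np.float64(0.169), np.float64(-1.3), np.float64(30.4), np.float64(-2.7)]
```

Call:
move_arm(
  steps=[0, 0, 0.169, -28.7, 10.2, -3, 1, 0, 0, 0.169, -26.5, 15, -3, 1, 0, 0, 0.169, -23.7, 19, -3, 1, 0, 0, 0.169, -20, 23, -3, 1, 0, 0, 0.169, -16, 26, -3, 1],
)

```text
time: 14.05
ee_pos: [486.3, -311.6, 163.5]
ee_rot: [-0.001, 0.928, 0.372, -0.0]
ft_force: [-0.5, 0.9, -0.0]
gripper_width: 85.6
```

Call:
move_arm(
  steps=[0, 0, 0.169, -11.4, 28, -3, 1, 0, 0, 0.169, -6.4, 29.7, -3, 1, 0, 0, 0.169, -1.3, 30.4, -2, 1, 0, 0, 0, 0, 0, 0, 1, 0, 0, 0, 0, 0, 0, 1],
)

```text
time: 14.68
ee_pos: [519.7, -395.0, 171.2]
ee_rot: [-0.001, 0.991, 0.131, -0.0]
ft_force: [0.3, 0.8, -0.6]
gripper_width: 85.3
```

```bash
python3 - <<'E'
from h import *
st();snap('wrist','w11');st()
E
```

```text
t 14.68 p [ 519.7 -395.   171.2] yaw -1.308 tilt [-0.0011  0.0013] F [ 0.3  0.8 -0.6] T [-0.03 -0.   -0.01] w 85.3 q [-0.74  0.62  1.37  0.    1.16  0.57]
t 14.72 p [ 519.6 -394.9  171.4] yaw -1.3081 tilt [-0.001   0.0011] F [-0.1  0.3  0.5] T [-0.02  0.02 -0.  ] w 85.5 q [-0.74  0.62  1.37  0.    1.16  0.57]
```

View pics/w11.png

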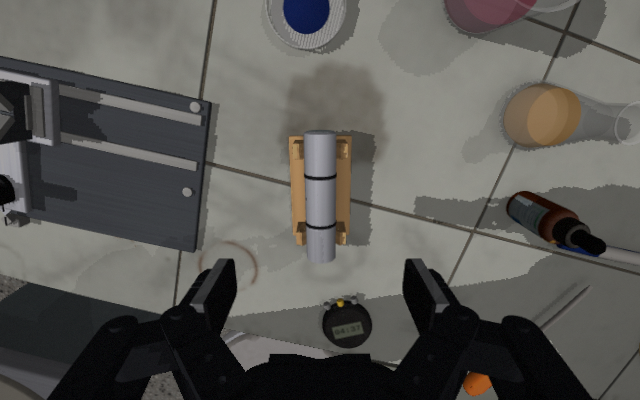

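```bash
python3 - <<'E'
from h import *
crop('w11',270,120,370,270,4)
E
```

```text
pics/w11_c270_120.png
```

View pics/w11_c270_120.png

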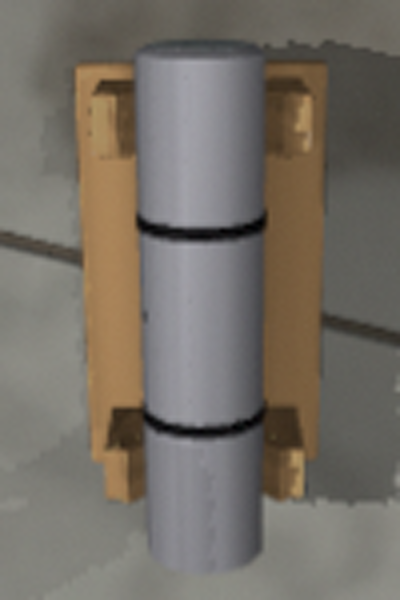

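```bash
python3 - <<'E'
from h import *
f=lambda x,y:(270+x/4,120+y/4)
a=atz('w11',f(200.5,52),36);b=atz('w11',f(206,555),36)
print(a,b,np.linalg.norm(a-b),(a+b)/2,np.arctan2(*(a-b)[[1,0]]))
c=atz('w11',f(201.5,236),50);d=atz('w11',f(205.5,434),50);print((c+d)/2,np.linalg.norm(c-d),np.arctan2(*(c-d)[[1,0]]))
# width check
for r,(l,rr) in {300:(141,264.5)}.items(): print(np.linalg.norm(atz('w11',f(l,r),38)-atz('w11',f(rr,r),38)))
# second view for height: ring mid points in side0
c0=(255+300/4,170+480/4);d0=(255+362/4,170+450/4)
print(proj('side0',[c,d]),c0,d0)
E
python3 - <<'E'
import sys;sys.path.insert(0,'.')
import os;os.chdir('.')
from h import *
crop('side0',300,260,380,330,8)
E
```

```text
[ 573.38205004 -381.47310956   36.        ] [ 458.0072438  -414.06556681   36.        ] 119.89000869544152 [ 515.69464692 -397.76933819   36.        ] 0.2753180153992877
[ 516.8459644  -397.41195252   50.        ] 45.13801690142439 0.28402135496745085
27.51709897659328
[[343.82658611 280.98407469]
 [328.71645016 288.49333914]] (330.0, 290.0) (345.5, 282.5)
pics/side0_c300_260.png
```

View pics/side0_c300_260.png

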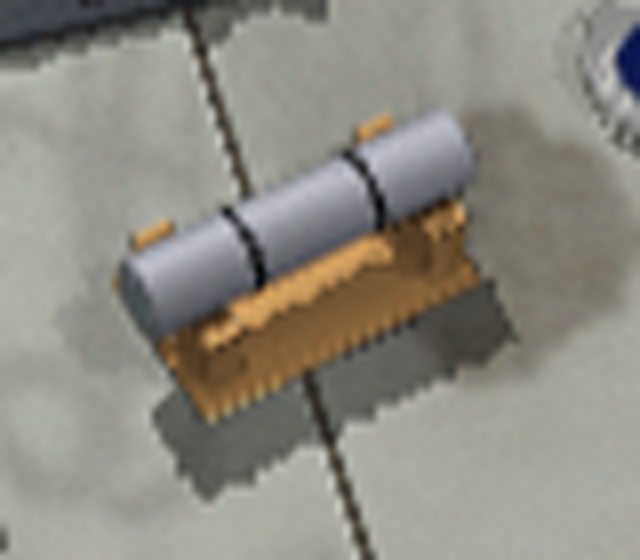

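```bash
python3 - <<'E'
from h import *
st(); plan([516.3,-397.6,40],-1.292,4)
E
```

```text
t 14.72 p [ 519.6 -394.9  171.4] yaw -1.3081 tilt [-0.001   0.0011] F [-0.1  0.3  0.5] T [-0.02  0.02 -0.  ] w 85.5 q [-0.74  0.62  1.37  0.    1.16  0.57]
[np.float64(-0.0), np.float64(0.0), np.float64(-0.004), np.float64(-1.0), np.float64(0.5), np.float64(32.8)]
[np.float64(-0.0), np.float64(0.0), np.float64(-0.004), np.float64(-1.0), np.float64(0.5), np.float64(32.8)]
[np.float64(-0.0), np.float64(0.0), np.float64(-0.004), np.float64(-1.0), np.float64(0.4), np.float64(32.8)]
[np.float64(-0.0), np.float64(0.0), np.float64(-0.004), np.float64(-1.0), np.float64(0.4), np.float64(32.8)]
```

Call:
move_arm(
  steps=[0, 0, -0.004, -1, 0.5, 35, 1, 0, 0, -0.004, -1, 0.5, 35, 1, 0, 0, -0.004, -1, 0.4, 35, 1, 0, 0, -0.004, -1, 0.4, 26, 1, 0, 0, 0, 0, 0, 0, 1],
)

```text
time: 15.35
ee_pos: [515.3, -397.5, 39.3]
ee_rot: [-0.002, 0.99, 0.138, -0.001]
ft_force: [-0.3, -0.7, 0.9]
gripper_width: 85.4
```

```bash
python3 - <<'E'
from h import *
st();snap('wrist','w12')
E
```

```text
t 15.35 p [ 515.3 -397.5   39.3] yaw -1.2933 tilt [-0.0029  0.0027] F [-0.3 -0.7  0.9] T [ 0.03 -0.08  0.02] w 85.4 q [-0.75  0.78  1.46  0.    0.91  0.54]
```

View pics/w12.png

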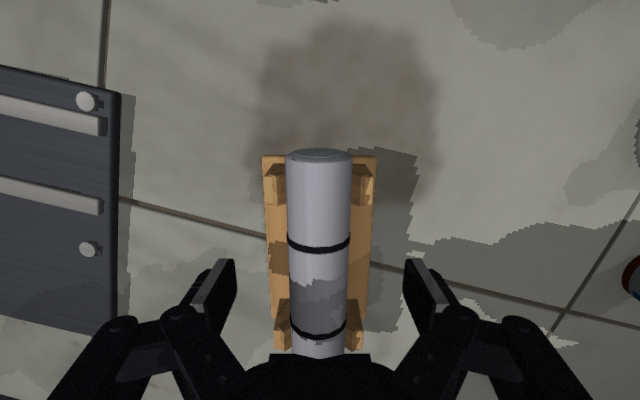

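Call:
move_arm(
  steps=[0, 0, 0, 0, 0, 0, 0.45, 0, 0, 0, 0, 0, 0, 0.2, 0, 0, 0, 0, 0, 0, 0, 0, 0, 0, 0, 0, 0, 0],
  squeeze=50,
)

```text
time: 15.9
ee_pos: [515.5, -396.9, 41.2]
ee_rot: [-0.002, 0.99, 0.138, -0.001]
ft_force: [-2.9, 16.9, 14.4]
gripper_width: 26.9
```

```bash
python3 - <<'E'
from h import *
st();snap('wrist','w13')
E
```

```text
t 15.9 p [ 515.5 -396.9   41.2] yaw -1.2947 tilt [-0.0021  0.0038] F [-2.9 16.9 14.4] T [2.71 0.61 0.32] w 26.9 q [-0.75  0.78  1.46  0.    0.91  0.55]
```

View pics/w13.png

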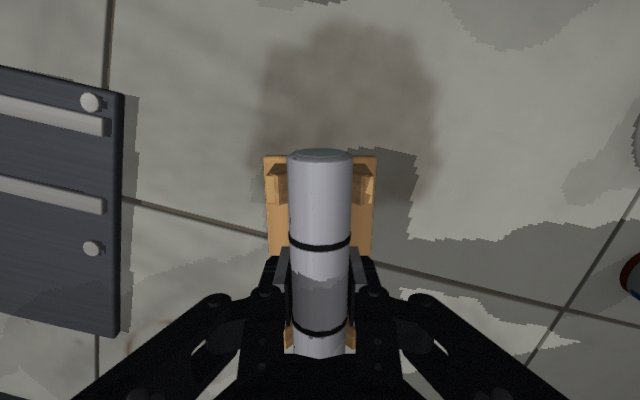

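Call:
move_arm(
  steps=[0, 0, 0, 0, 0, -10, 0, 0, 0, 0, 0, 0, -25, 0, 0, 0, 0, 0, 0, -40, 0, 0, 0, 0, 0, 0, -40, 0, 0, 0, 0, 0, 0, 0, 0],
)

```text
time: 16.58
ee_pos: [517.6, -400.7, 159.4]
ee_rot: [0.002, 0.991, 0.137, 0.002]
ft_force: [-0.2, -0.4, -2.1]
gripper_width: 26.6
```

```bash
python3 - <<'E'
from h import *
st();snap('wrist','w14');st();snap('side','s14')
crop('w14',240,120,400,380,3)
E
```

```text
t 16.57 p [ 517.6 -400.7  159.4] yaw -1.2951 tilt [ 0.0045 -0.0044] F [-0.2 -0.4 -2.1] T [ 0.03  0.02 -0.01] w 26.6 q [-0.75  0.63  1.38 -0.    1.13  0.55]
t 16.62 p [ 516.8 -399.9  157.3] yaw -1.2951 tilt [ 0.0021 -0.0021] F [-0.4  0.7 -2.6] T [0.02 0.   0.  ] w 26.1 q [-0.75  0.63  1.38 -0.    1.13  0.55]
pics/w14_c240_120.png
```

View pics/w14_c240_120.png

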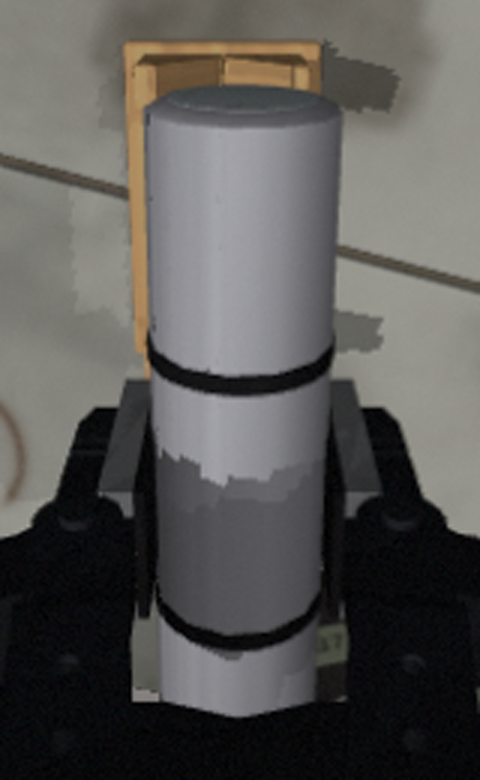

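View pics/s14.png

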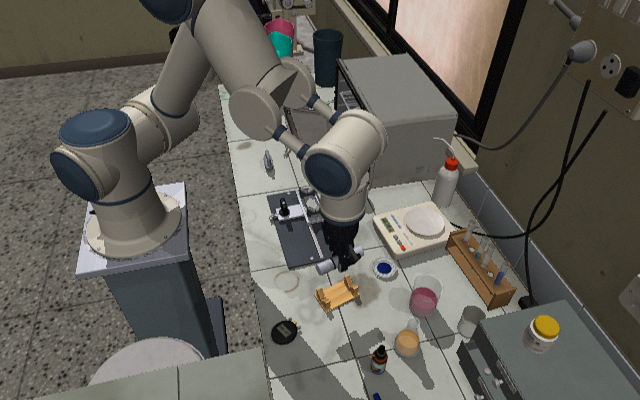

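```bash
cat >fitb.py <<'E'
from h import *
from scipy.optimize import least_squares
import sys
def fit(f,ob,wts=None):
    s,c=load(f); M=np.linalg.inv(np.array(c['tool_from_camera']));k=K(c);dc=np.array(c['dist_coeffs'],float)
    th=np.linspace(0,2*np.pi,721)
    def feats(v,a):
        Rm=R.from_euler('zy',[v[3],v[4]]).as_matrix()
        P=np.stack([np.full_like(th,a),14*np.cos(th),14*np.sin(th)],1)@Rm.T+v[:3]
        C=P@M[:3,:3].T+M[:3,3];C=C*[1,-1,-1]
        p=cv2.projectPoints(C,np.zeros(3),np.zeros(3),k,dc)[0][:,0]
        return np.array([p[:,0].min(),p[:,0].max(),p[:,1].max()])
    fun=lambda v:np.concatenate([feats(v,a)-np.array(o) for a,o in ob.items()])
    r=least_squares(fun,[0,0,6,0,0],x_scale=[1,1,1,.01,.01],diff_step=1e-4)
    print(f,r.x.round(3),r.fun.round(1)); return r.x
if __name__=='__main__':
    X=lambda u:240+u/3; Y=lambda v:120+v/3
    fit('w14',{60:(X(147),X(342),Y(128)),22.5:(X(149),X(335),Y(386)),-22.5:(X(157),X(322),Y(641))})
E
python3 fitb.py
```

```text
w14 [-4.05e-01  7.43e-01  8.01e+00  8.00e-03 -9.00e-03] [-0.3  0.3 -0.7  1.  -1.   0.7  0.5 -0.5 -0. ]
```

```bash
python3 - <<'E'
from h import *
crop('w10',400,0,540,185,4);crop('w6',410,0,550,185,4)
E
```

```text
pics/w10_c400_0.png
pics/w6_c410_0.png
```

View pics/w10_c400_0.png

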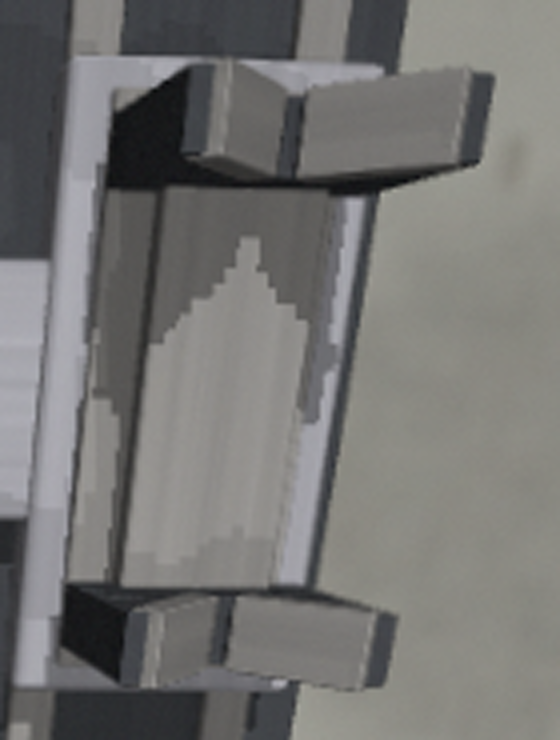

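```bash
python3 - <<'E'
from h import *
for yaw in (.037,.042):
  e=np.array([np.cos(yaw),np.sin(yaw)]);n=np.array([-e[1],e[0]])
  S=np.array([440.2,-85.75])+85*e
  P=[]
  for y in(49,35,-35,-49):
    for x,z in((-24,67),(24,67),(0,48.2)): P.append([*(S+x*e+y*n),z])
  for x in (-30,30):
    for y in (-60,60): P.append([*(S+x*e+y*n),22])
  u=proj('w10',P); print(yaw,S); print(((u-[400,0])*4).round(0).tolist())
E
```

```text
0.037 [525.14182414 -82.60571754]
[[197.0, 52.0], [506.0, 64.0], [293.0, 87.0], [186.0, 155.0], [489.0, 164.0], [281.0, 179.0], [132.0, 610.0], [407.0, 613.0], [223.0, 593.0], [122.0, 690.0], [392.0, 692.0], [212.0, 667.0], [13.0, 690.0], [70.0, 50.0], [290.0, 692.0], [390.0, 60.0]]
0.042 [525.12504102 -82.18104949]
[[196.0, 50.0], [505.0, 60.0], [292.0, 84.0], [185.0, 152.0], [489.0, 160.0], [280.0, 176.0], [134.0, 608.0], [409.0, 610.0], [224.0, 591.0], [124.0, 689.0], [394.0, 689.0], [214.0, 665.0], [14.0, 689.0], [68.0, 49.0], [292.0, 689.0], [389.0, 57.0]]
```

```bash
python3 - <<'E'
from h import *
st(); plan([524.3,-82.1,140],0.045,9)
E
```

```text
t 16.68 p [ 516.2 -399.4  155.9] yaw -1.2951 tilt [ 0.0004 -0.0004] F [-0.1  0.4 -2. ] T [-0.02  0.02  0.01] w 26.6 q [-0.75  0.63  1.38 -0.    1.13  0.55]
[np.float64(0.0), np.float64(0.0), np.float64(-0.149), np.float64(10.5), np.float64(-33.7), np.float64(1.8)]
[np.float64(0.0), np.float64(0.0), np.float64(-0.149), np.float64(15.3), np.float64(-31.8), np.float64(1.8)]
[np.float64(0.0), np.float64(0.0), np.float64(-0.149), np.float64(19.9), np.float64(-29.1), np.float64(1.8)]
[np.float64(0.0), np.float64(0.0), np.float64(-0.149), np.float64(24.0), np.float64(-25.9), np.float64(1.8)]
[np.float64(0.0), np.float64(0.0), np.float64(-0.149), np.float64(27.5), np.float64(-22.0), np.float64(1.8)]
[np.float64(0.0), np.float64(0.0), np.float64(-0.149), np.float64(30.5), np.float64(-17.7), np.float64(1.8)]
[np.float64(0.0), np.float64(0.0), np.float64(-0.149), np.float64(32.8), np.float64(-13.0), np.float64(1.8)]
[np.float64(0.0), np.float64(0.0), np.float64(-0.149), np.float64(34.4), np.float64(-8.0), np.float64(1.8)]
[np.float64(0.0), np.float64(0.0), np.float64(-0.149), np.float64(35.2), np.float64(-2.8), np.float64(1.8)]
```

Call:
move_arm(
  steps=[0, 0, -0.149, 10.5, -33.7, 1, 0, 0, 0, -0.149, 15.3, -31.8, 2, 0, 0, 0, -0.149, 20, -29, 2, 0, 0, 0, -0.149, 24, -26, 2, 0, 0, 0, -0.149, 27.5, -22, 2, 0],
)

```text
time: 17.3
ee_pos: [520.0, -221.5, 145.4]
ee_rot: [-0.001, 0.871, 0.491, -0.001]
ft_force: [0.4, -0.0, -2.1]
gripper_width: 26.6
```

Call:
move_arm(
  steps=[0, 0, -0.149, 30.5, -17.7, 1, 0, 0, 0, -0.149, 32.8, -13, 1, 0, 0, 0, -0.149, 34.4, -8, 1, 0, 0, 0, -0.149, 35.2, -2.8, 1, 0, 0, 0, 0, 0, 0, 0, 0],
)

```text
time: 17.92
ee_pos: [523.1, -79.7, 141.5]
ee_rot: [-0.001, 0.689, 0.725, -0.001]
ft_force: [0.8, -0.9, -2.1]
gripper_width: 26.6
```

Call:
move_arm(
  steps=[0, 0, 0, 0, 0, 0, 0],
)

```text
time: 18.05
ee_pos: [523.9, -82.0, 142.1]
ee_rot: [-0.0, 0.691, 0.723, -0.0]
ft_force: [-0.3, -0.5, -1.2]
gripper_width: 26.5
```

```bash
python3 - <<'E'
from h import *
st();snap('wrist','w15');st()
plan([524.3,-82.1,90],0.045,2)
E
```

```text
t 18.05 p [523.9 -82.  142.1] yaw 0.045 tilt [-0.0012  0.0001] F [-0.3 -0.5 -1.2] T [-0.03  0.01 -0.03] w 26.5 q [-0.27  0.51  1.71 -0.    0.93 -0.31]
t 18.1 p [524.  -82.4 142.2] yaw 0.0444 tilt [-0.0008  0.0001] F [-0.2 -0.  -1.2] T [-0.01 -0.06 -0.05] w 26.5 q [-0.27  0.51  1.71 -0.    0.93 -0.31]
[np.float64(-0.0), np.float64(-0.0), np.float64(-0.0), np.float64(0.1), np.float64(0.2), np.float64(26.1)]
[np.float64(-0.0), np.float64(-0.0), np.float64(-0.0), np.float64(0.1), np.float64(0.2), np.float64(26.1)]
```

View pics/w15.png

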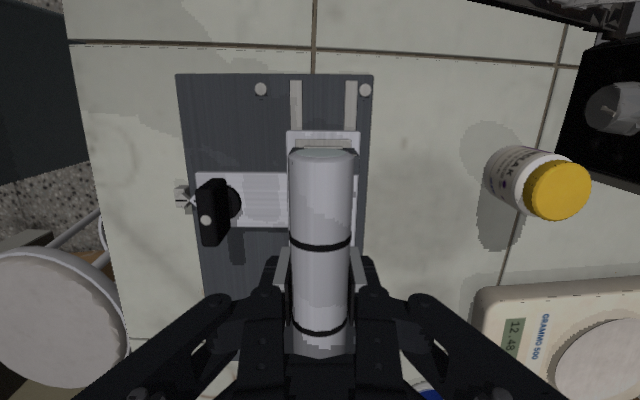

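Call:
move_arm(
  steps=[0, 0, 0, 0.1, 0.2, 25, 0, 0, 0, 0, 0.1, 0.1, 25, 0, 0, 0, 0, 0, 0, 8, 0, 0, 0, 0, 0, 0, 0, 0],
)

```text
time: 18.6
ee_pos: [524.3, -82.1, 84.6]
ee_rot: [-0.0, 0.691, 0.723, -0.0]
ft_force: [0.0, 0.0, -1.5]
gripper_width: 26.2
```

```bash
python3 - <<'E'
from h import *
st();snap('wrist','w16');snap('side','s16');st()
crop('s16',270,150,370,250,6)
E
```

```text
t 18.6 p [524.3 -82.1  84.6] yaw 0.0449 tilt [-0.0008  0.0002] F [ 0.   0.  -1.5] T [0.01 0.01 0.05] w 26.2 q [-0.27  0.6   1.75 -0.    0.79 -0.31]
t 18.7 p [524.8 -82.   85.4] yaw 0.0454 tilt [ 0.0009 -0.0003] F [ 0.5 -0.8 -2.3] T [-0.01 -0.   -0.03] w 26.8 q [-0.27  0.6   1.75 -0.    0.79 -0.31]
pics/s16_c270_150.png
```

View pics/w16.png

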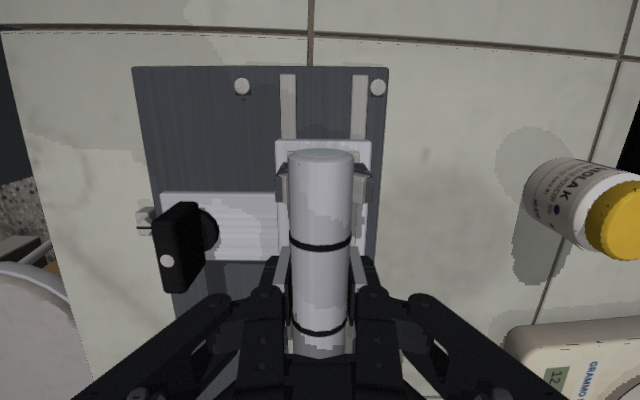

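View pics/s16_c270_150.png

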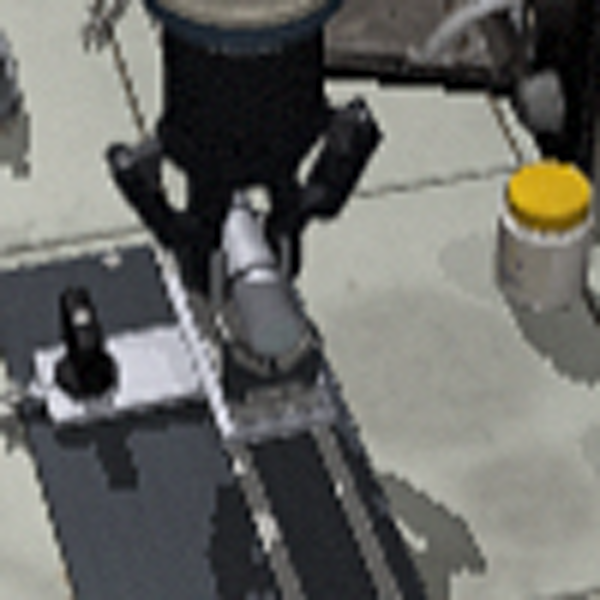

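Call:
move_arm(
  steps=[0, 0, 0, 0, 0, 4, 0, 0, 0, 0, 0, 0, 3, 0, 0, 0, 0, 0, 0, 0, 0],
)

```text
time: 19.08
ee_pos: [524.4, -81.6, 77.7]
ee_rot: [-0.0, 0.691, 0.723, -0.0]
ft_force: [0.3, 0.4, -2.1]
gripper_width: 26.5
```

```bash
python3 - <<'E'
from h import *
st()
E
```

```text
t 19.07 p [524.4 -81.6  77.7] yaw 0.046 tilt [-0.0002  0.0001] F [ 0.3  0.4 -2.1] T [-0.03 -0.03 -0.09] w 26.5 q [-0.27  0.61  1.76  0.    0.77 -0.31]
```

Call:
move_arm(
  steps=[0, 0, 0, 0, 0, 1, 0, 0, 0, 0, 0, 0, 1, 0, 0, 0, 0, 0, 0, 0, 0],
)

```text
time: 19.45
ee_pos: [524.4, -81.6, 75.7]
ee_rot: [-0.0, 0.691, 0.723, -0.0]
ft_force: [-0.6, -1.5, -2.0]
gripper_width: 26.5
```

Call:
move_arm(
  steps=[0, 0, 0, 0, 0, 1, 0, 0, 0, 0, 0, 0, 0, 0],
)

```text
time: 19.7
ee_pos: [524.4, -81.6, 74.7]
ee_rot: [-0.0, 0.691, 0.723, -0.0]
ft_force: [-0.2, -0.5, -1.7]
gripper_width: 26.2
```

```bash
python3 - <<'E'
from h import *
st()
E
```

```text
t 19.7 p [524.4 -81.6  74.7] yaw 0.046 tilt [-0.0001  0.    ] F [-0.2 -0.5 -1.7] T [-0.01 -0.04  0.01] w 26.2 q [-0.27  0.62  1.76  0.    0.77 -0.31]
```

Call:
move_arm(
  steps=[0, 0, 0, 0, 0, 1, 0, 0, 0, 0, 0, 0, 0, 0],
)

```text
time: 19.95
ee_pos: [524.5, -81.6, 73.8]
ee_rot: [0.0, 0.691, 0.723, 0.0]
ft_force: [-0.1, -0.4, -1.3]
gripper_width: 26.3
```

Call:
move_arm(
  steps=[0, 0, 0, 0, 0, 1, 0, 0, 0, 0, 0, 0, 0, 0],
)

```text
time: 20.2
ee_pos: [524.5, -81.6, 72.8]
ee_rot: [0.0, 0.691, 0.723, 0.0]
ft_force: [0.9, 0.6, -0.5]
gripper_width: 26.7
```

Call:
move_arm(
  steps=[0, 0, 0, 0, 0, 1, 0, 0, 0, 0, 0, 0, 0, 0],
)

```text
time: 20.45
ee_pos: [524.5, -81.6, 71.8]
ee_rot: [0.0, 0.691, 0.723, 0.0]
ft_force: [0.6, 0.4, 0.2]
gripper_width: 26.7
```

```bash
python3 - <<'E'
from h import *
st()
for i in range(4): 
    s,c=snap('side','s17'); print(get_state()['ft_force'].round(1))
E
```

```text
t 20.45 p [524.5 -81.6  71.8] yaw 0.046 tilt [ 0.0001 -0.    ] F [0.6 0.4 0.2] T [-0.   -0.06 -0.03] w 26.7 q [-0.27  0.62  1.76 -0.    0.76 -0.31]
[0.2 0.3 1.9]
[1.2 0.4 0.7]
[ 0.  -0.1  1.4]
[0.8 0.4 1.2]
```

Call:
move_arm(
  steps=[0, 0, 0, 0, 0, 1, 0, 0, 0, 0, 0, 0, 1, 0, 0, 0, 0, 0, 0, 0, 0],
)

```text
time: 21.02
ee_pos: [524.5, -81.6, 69.8]
ee_rot: [0.0, 0.691, 0.723, 0.0]
ft_force: [0.5, 0.5, 3.9]
gripper_width: 26.6
```

```bash
python3 - <<'E'
from h import *
F=[]
for i in range(12): 
    s,c=snap('side' if i else 'wrist','s18' if i else 'w18'); F.append(s['ft_force'])
print(np.mean(F,0),np.std(F,0));st()
crop('s18',270,150,370,250,6)
E
```

```text
[0.59526413 0.03033835 4.17725542] [0.5209433  0.66335967 0.28556087]
t 21.62 p [524.5 -81.6  69.8] yaw 0.046 tilt [ 0.0001 -0.    ] F [ 1.  -0.4  4.4] T [-0.05 -0.08 -0.02] w 26.4 q [-0.27  0.63  1.76 -0.    0.76 -0.31]
pics/s18_c270_150.png
```

View pics/w18.png

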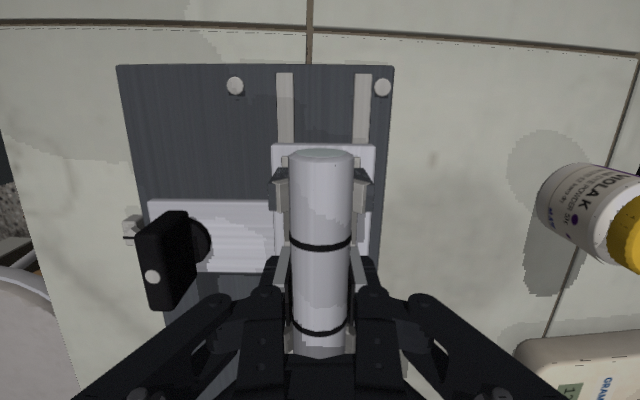

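View pics/s18_c270_150.png

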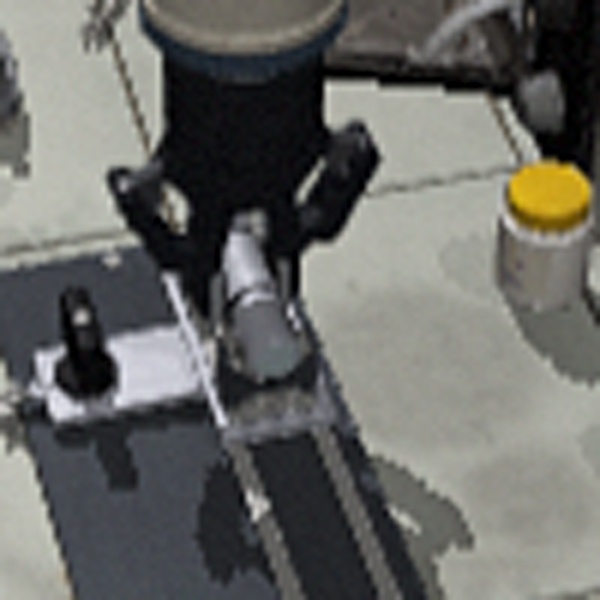

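```bash
python3 - <<'E'
from h import *
from rig import sign_off
st(); print(sign_off())
E
```

```text
t 21.62 p [524.5 -81.6  69.8] yaw 0.046 tilt [ 0.0001 -0.    ] F [ 1.  -0.4  4.4] T [-0.05 -0.08 -0.02] w 26.4 q [-0.27  0.63  1.76 -0.    0.76 -0.31]
the job is handed in; nothing more can be done
None
```

The job is done and handed in at 21.6 s, with the gripper still holding the barrel pressed in the V saddles.

- **Slide:** I turned the knob open by about 1.14 rad, slid the carriage about 102.5 mm and let it rest. I then released the knob to check the alignment from above. Re-gripping nudged the still-open carriage about 1.3 mm, so I moved it back and turned the knob to lock (gripper angle within about 0.01 rad of the start).
- **Alignment:** The view from above after locking showed the pointer and clip lines in line to within about 0.3 mm. In the final pose the knob hides the pointer, so I only checked that the wing looked unmoved in the side view.
- **Barrel:** I took it from the rest at its centre. It sat about 0.4 mm off the gripper's centre lengthwise and nearly level, about 0.5° off. I laid it in the saddles within about 0.5 mm of centre, as measured.
- **Press:** The mean vertical force rose from about -1.9 N hanging to +4.2 N. That means the cradle carries about 6.1 N, or about 4 mm of give. The sideways force was about 0.6 N, so both flanks should be bearing, but I could not see the flanks directly.
- **Disagreement:** Contact came with the tool about 2 mm lower than my camera fit of the gripped barrel predicted. I set the press by force instead of that height.
- **Bystanders:** The path kept clear of the jar, dish and brush, and I did not see any of them move, though I made no final position check on them.

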